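Ready the counter scale for service

TASK

Get the shop's counter scale ready for the day: first swing both stabiliser legs fully out until they click into their end stops. Then take the flat driver from its stand and with it turn all three red lock screws clockwise to their stops, where each slot points at the green tick, never touching the screws with the gripper itself, and after that stand every brass check weight from the counter (one to three of them) upright on the pan. Put the driver back in its stand when you have done with it, and leave the other things on the counter where they are.

Things in the scene. Friction and masses are not known exactly. Their poses are not given: they have to be found in the camera images.
- leg_left (a joint): Angle of the scale's left stabiliser leg (on the scale's +y side): 0 = folded alongside the scale, pointing to the scale's -x; it grows as the tip swings outwards and away from the scale about its upright pivot; 1.40 = fully out, against its end stop. A click spring holds it folded up to about 0.7 rad, then pulls it on into its end detent; 2 to 3 N at the knob.
- leg_left_knob (a point): Centre of the upright orange knob on the left leg's tip: round, 16 mm across, standing 22 to 62 mm above the counter; this point is at 45 mm. 95 mm from the pivot; folded, there are 27 mm between the knob and the scale's side wall (which is 70 mm high). The leg is a flat aluminium bar 20 mm wide, its top 22 mm above the counter.
- leg_left_pivot (a point): On the upright pivot axis of the left leg, 45 mm above the counter, at 75, 155 mm in the scale's frame.
- leg_right (a joint): Angle of the scale's right stabiliser leg (on the scale's -y side): 0 = folded alongside the scale, pointing to the scale's -x; it grows as the tip swings outwards and away from the scale about its upright pivot; 1.40 = fully out, against its end stop. A click spring holds it folded up to about 0.7 rad, then pulls it on into its end detent; 2 to 3 N at the knob.
- leg_right_knob (a point): Centre of the upright orange knob on the right leg's tip: round, 16 mm across, standing 22 to 62 mm above the counter; this point is at 45 mm. 95 mm from the pivot; folded, there are 27 mm between the knob and the scale's side wall (which is 70 mm high). The leg is a flat aluminium bar 20 mm wide, its top 22 mm above the counter.
- leg_right_pivot (a point): On the upright pivot axis of the right leg, 45 mm above the counter, at 75, -155 mm in the scale's frame.
- screw1 (a joint): Turn of captive red lock screw 1: 0 = locked, grows clockwise seen from above, stop at 1.35 = released. Starts somewhere from 0 to 0.35. Friction about 0.05 N m, stays where it is left.
- screw1_slot (a point): Centre of screw 1's slot at the level of the head's top face (82 mm above the counter), at -90, 85 mm in the scale's frame. Its x axis lies along the slot and turns with the screw. Red head 26 mm across, 12 mm high; slot 6 mm wide, 7 mm deep, open-ended; at 1.35 rad the slot lies along the scale's x axis and points at a green tick on the housing.
- screw2 (a joint): Turn of captive red lock screw 2: 0 = locked, grows clockwise seen from above, stop at 1.35 = released. Starts somewhere from 0 to 0.35. Friction about 0.05 N m, stays where it is left.
- screw2_slot (a point): Centre of screw 2's slot at the level of the head's top face (82 mm above the counter), at -90, 0 mm in the scale's frame. Its x axis lies along the slot and turns with the screw. Red head 26 mm across, 12 mm high; slot 6 mm wide, 7 mm deep, open-ended; at 1.35 rad the slot lies along the scale's x axis and points at a green tick on the housing.
- screw3 (a joint): Turn of captive red lock screw 3: 0 = locked, grows clockwise seen from above, stop at 1.35 = released. Starts somewhere from 0 to 0.35. Friction about 0.05 N m, stays where it is left.
- screw3_slot (a point): Centre of screw 3's slot at the level of the head's top face (82 mm above the counter), at -90, -85 mm in the scale's frame. Its x axis lies along the slot and turns with the screw. Red head 26 mm across, 12 mm high; slot 6 mm wide, 7 mm deep, open-ended; at 1.35 rad the slot lies along the scale's x axis and points at a green tick on the housing.
- scale: White counter scale fixed to the counter, housing 224 x 240 mm, 70 mm high, origin on the counter under its middle; grey console, 57 mm high, reaching to 159 mm from the middle on its -x side (nearest the robot); steel pan over most of the top, three red lock screws in a row along the -x edge of the top.
- pan (a point): Centre of the top face of the scale's steel pan, 172 (x) x 226 (y) mm, flat with no rim, 82 mm above the counter, 24 mm to +x of the scale's middle; same axes as the scale.
- stand_top (a point): Centre of the mouth of the driver's stand, a pale wooden block 60 x 60 mm, 65 mm high, heavy and fixed, with a 26 x 26 mm square hole straight through. Level with the block's top.
- driver_grip (a point): Centre of the green handle of the flat driver (0.12 kg), blade down in its stand. z up, x across the blade. Handle 36 (x) by 22 (y, grip this) by 60 mm; below it a black collar 42 mm across, 5 mm thick, rests on the stand; then a 12 mm shaft and a blade 18 mm wide (x), 2.5 mm thick (y). Blade tip 90 mm below this point, collar underside 35 mm below, handle top 30 mm above.
- weight1_center (a point): Centre of a brass check weight, an upright squat cylinder 40 mm across and 34 mm high, 0.27 to 0.45 kg; its underside is 17 mm below this point. One to three of the weights are present; None for ever if this one is absent (also None while held).
- weight2_center (a point): Centre of a brass check weight, an upright squat cylinder 40 mm across and 34 mm high, 0.27 to 0.45 kg; its underside is 17 mm below this point. One to three of the weights are present; None for ever if this one is absent (also None while held).
- weight3_center (a point): Centre of a brass check weight, an upright squat cylinder 40 mm across and 34 mm high, 0.27 to 0.45 kg; its underside is 17 mm below this point. One to three of the weights are present; None for ever if this one is absent (also None while held).
- pencup: White cup of pens, 72 mm across, 100 mm high. Leave alone. Origin at the centre of its underside.
- jar: Glass jar with a white cap, 80 mm across, 110 mm high. Leave alone. Origin at the centre of its underside.
- giftbox: Purple gift box 90 x 130 x 50 mm. Leave alone. Origin at the centre of its underside.
- tin: Copper-coloured round tin, 90 mm across, 45 mm high. Leave alone. Origin at the centre of its underside.
Things that resemble listed ones, but are neither listed nor needed, are in the scene too. What is shaped like the part that bears weight1_center but black or turquoise is not meant.

How it is judged:
On the way, in this order (a step that is already met when the one before it is completed fails the run):
1. both stabiliser legs are swung out into their end detents (value of joint each of leg_left, leg_right above 1.3 rad), for 0.2 s.
2. all three lock screws are turned to their released stops (value of joint each of screw1, screw2, screw3 above 1.22 rad), for 0.2 s.
3. every check weight stands upright on the pan (x of weight1_center in the frame of pan between -0.08 and 0.08 m and y of weight1_center in the frame of pan between -0.105 and 0.105 m and z of weight1_center in the frame of pan between 0.011 and 0.023 m and angle between each of weight1_center, weight2_center, weight3_center's own z axis and vertical below 0.15 rad and x of weight2_center in the frame of pan between -0.08 and 0.08 m and y of weight2_center in the frame of pan between -0.105 and 0.105 m and z of weight2_center in the frame of pan between 0.011 and 0.023 m and x of weight3_center in the frame of pan between -0.08 and 0.08 m and y of weight3_center in the frame of pan between -0.105 and 0.105 m and z of weight3_center in the frame of pan between 0.011 and 0.023 m), for 0.2 s.
At the end, for the whole second after the job is handed in: Legs beyond 1.30 rad; screws beyond 1.22 rad; every weight upright (0.15 rad) on the pan, axis within 80 mm (x) and 105 mm (y) of its centre; driver standing in its stand: handle centre within 10 mm of the hole's axis, 25 to 43 mm above the block, within 0.2 rad of upright; all at rest (all of step 1 and all of step 2 and all of step 3 and horizontal distance between driver_grip and stand_top below 0.01 m and z of driver_grip in the frame of stand_top between 0.025 and 0.043 m and angle between driver_grip's own z axis and vertical below 0.2 rad and linear speed of each of weight1, weight2, weight3, driver below 0.02 m/s); the robot touches nothing.
It fails at once if the gripper's fingers press on a lock screw (contact force between the fingers and screw1 above 2 N or contact force between the fingers and screw2 above 2 N or contact force between the fingers and screw3 above 2 N).
It fails at once if a bystander (pen cup, jar, gift box, tin) is moved by more than 40 mm (distance of any of pencup, jar, giftbox, tin from where it was at the start of the episode above 0.04 m).
Of weight1, weight2, weight3 only 1 to 3 are there at a start; the rules pass over those that are not, and their reading is None.
At some moment in a run one of weight1, weight2, weight3 may be knocked a few centimetres aside while the robot is not near it.
It also fails if it takes over 210 s, if anything falls off the work surface, if the arm or the gripper's body presses on something with over 40 N, if the wrist force passes 120 N, or if a joint passes its speed limit or range.

ROBOT

A 6-joint arm with a two-finger parallel gripper is mounted at the origin on the work surface. World frame = base frame: x ahead of the robot, y to its left, z up, the work surface at z = 0. Lengths are in m, angles in rad, forces in N, time in s.
With the tool pointing down it reaches from about 0.425 to 0.95 m from the base axis. Payload 3.5 kg.
Tool frame: the origin (TCP) lies at the very end of the fingers, on their centre line; the grasp point (between the pads) lies 19 mm behind it; z points along the fingers, y is the direction in which the jaws open and shut (so a half turn about z gives the same grasp; the last joint's range is limited). The gripper opens to 85 mm and grips with 20 to 120 N. Pads are 22 mm wide; open, the fingers measure 114 mm over their backs; the gripper's body (76 mm by 85 mm) begins 54 mm behind the grasp point. The pads swing forward as they close: fully open they stand 13 mm farther back than shut.
Start: joints at [-1.432, 0.286, 1.577, -0, 1.279, -0.15], TCP at [0.192, -0.647, 0.231] pointing down, gripper open.
Joint ranges: [-2.77, 2.77], [-0.9, 2.22], [0.21, 2.48], [-1.53, 4.67], [0.24, 2.81], [-2.84, 2.84]. Speed limits (rad/s): [2.79, 2.79, 3.14, 3.14, 3.14, 3.14].

INTERFACE

Orientations are given as a unit quaternion [x, y, z, w].
In Python, from plant import get_state, vision, ctrl, cut_out gives the robot as it stands.
- The arm moves only by the tool jog_arm, never from a script. Its argument "commands" is text: rows parted by semicolons, each of 6 numbers parted by spaces: the shift along the world's x, y, z in m, then the turn, a rotation vector about the world's x, y, z in rad. A call has 1 to 20 rows; each row is the pose to reach, as a shift and turn from the pose commanded when the call began; what a row does not reach only later rows make up. A row lasts 1/8 s, in which the tool goes at most 62.5 mm and 10.7 degrees, less where a joint would pass 70% of its speed; a pose out of reach is approached as far as the arm can. A call with a gripper value outside its range is refused whole. "gripper" is the opening in per cent of the stroke, from 0 (shut) to 100 (fully open), set as the call begins (left out, the last holds). The fingers move at their own pace and stop on an object; "grip_force" is the grip in N (left out, the last holds). Time passes only in rows, so rows that repeat a pose let the fingers close. It gives the time, the measured TCP pose, the force and the opening at its end, in the units of the state.
- get_state(): the state, without advancing time (a new reading comes with each control period).
- vision.read_camera(name): name is "scene" or "side" or "wrist"; returns a dict with "frame" (480x640x3 uint8, red, green, blue), "z_map" (480x640 float32, m along the optical axis (not along the pixel's ray), 0 where there is no reading), "fx", "fy", "cx", "cy" (pixels), "R" (3x3) and "t" (3): a world point X has camera coordinates R X + t. Camera axes: x right, y down, z forward; pixel columns grow to the right and rows downward; lengths in m; the calibration is good to about 2 mm. A picture is of the moment at which its call begins.
- ctrl.sign_off(): hands the job in, once; it reports no verdict.
Trained networks look in the newest picture that a camera, given by its name, has taken for a name from the list of things; names that differ only in an ending like _2 or _b are one class to them, and where a whole thing is asked for, a point or a joint stands for the part that bears it (a point fixed in the world has none). Each returns a list of dicts, best first, with "conf" (0 to 1); they miss things now and then, are a little off and sometimes report something else, mostly with a low value. They report only what shows in the picture. A call takes as long as a camera call. They do not tell look-alikes from the thing itself.
- cut_out(camera, query): "pixels" (480x640 bool, what is visible of it) and "box" ([centre column, centre row, width, height] in pixels, round what is visible of it).
The state is a dict: "time": time; "qpos": joint angles; "dq": joint speeds; "joint_efforts": joint torques, N m; "eef_pos": TCP position; "tcp_rot": TCP orientation; "contact_force": force on the tool from outside, world axes, zero at the start; "wrist_torque": the same for the moment, N m; "opening": opening from 0.0 (shut) to 1.0 (fully open).
Only numpy, scipy, OpenCV 4.12 (cv2) and the standard library are available. Lean on these libraries where they do the work, as an engineer would, in place of code of your own. Each camera call takes 0.05 s, during which the arm holds its last target.

## Working session

There is one attempt and no reset: what is moved stays moved. The work goes in short steps, Python scripts to look and compute and a tool call to move; the robot and the scene stay as the last step left them, time stands still between calls to the robot, and variables do not carry over. Pictures are saved under pics/ and viewed, and the job is handed in when it is done.

Besides the shell and the picture viewer there is one more tool, called after "Call:" in YAML: its name, and indented under it one key for each argument. jog_arm: Moves the arm, as the interface text tells. Its arguments: {"type":"object","properties":{"commands":{"type":"string"},"gripper":{"type":"number"},"grip_force":{"type":"number"}},"required":["commands"]}

```bash
ls -la; mkdir -p pics; python3 - <<'E'
from plant import get_state, vision, ctrl, cut_out
import cv2,numpy as np
s=get_state();print(s)
for n in ["scene","side","wrist"]:
    c=vision.read_camera(n);print(n,c['fx'],c['fy'],c['cx'],c['cy'],np.round(c['R'],3).tolist(),np.round(c['t'],3).tolist(), 'cam pos',np.round(-c['R'].T@c['t'],3))
    cv2.imwrite(f'pics/a_{n}.png',c['frame'][:,:,::-1])
print(get_state()['time'])
E
```

```text
total 12
drwxr-xr-x  3 agent agent 4096 Dec  7 02:15 .
drwxr-xr-x 23 root  root  4096 Dec  7 02:15 ..
drwxr-xr-x  2 agent agent 4096 Dec  7 02:15 pics
{'time': 0.0, 'qpos': array([-1.43203850e+00,  2.87172373e-01,  1.57819374e+00, -2.07777684e-05,
        1.27861621e+00, -1.49996545e-01]), 'dq': array([ 0.00057909,  0.00149991,  0.00097958,  0.00072813, -0.00117685,
        0.00057417]), 'joint_efforts': array([ 9.49463356e-04, -4.05978155e+01, -2.92627788e+01, -1.51033345e-05,
        5.81506189e-03, -4.96192612e-06]), 'eef_pos': array([ 0.19214413, -0.64637685,  0.22993366]), 'tcp_rot': array([ 9.89594567e-01,  1.43878994e-01, -3.23067609e-06, -1.19487162e-03]), 'contact_force': array([-0.09799356,  0.47282464, -0.14944017]), 'wrist_torque': array([-0.00691143, -0.05801058, -0.05024344]), 'opening': 1.0030087349946544}
scene 454.89892510262354 454.89892510262354 324.06484868724345 233.37558904218173 [[-0.767, 0.642, 0.013], [0.343, 0.427, -0.837], [-0.542, -0.637, -0.548]] [0.453, -0.112, 1.402] cam pos [1.146 0.65  0.668]
side 514.4178875328854 514.4178875328854 326.23490497088386 237.43352451023298 [[0.975, -0.223, -0.01], [-0.141, -0.583, -0.8], [0.173, 0.782, -0.599]] [-0.573, 0.135, 1.255] cam pos [ 0.361 -1.03   0.855]
wrist 336.66453384573975 336.66453384573975 319.27908616752694 241.19634423337152 [[0.285, -0.959, -0.002], [-0.912, -0.271, 0.308], [-0.296, -0.085, -0.951]] [-0.674, -0.04, 0.38] cam pos [ 0.268 -0.624  0.372]
0.15
```

View pics/a_scene.png

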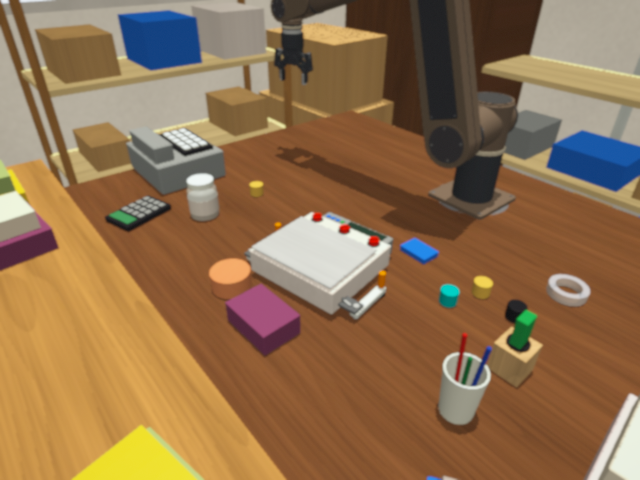

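View pics/a_side.png

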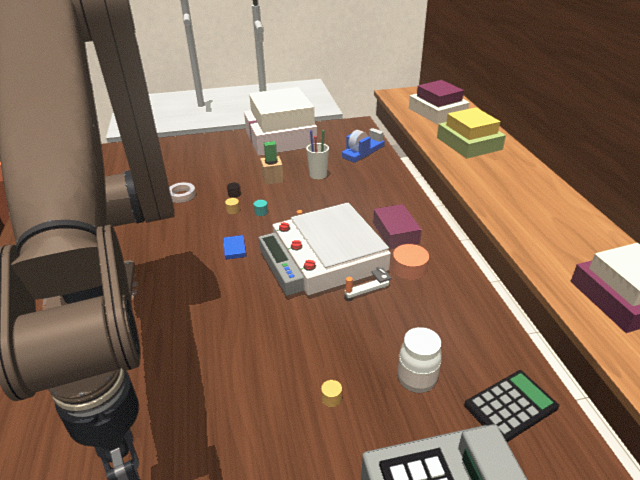

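View pics/a_wrist.png

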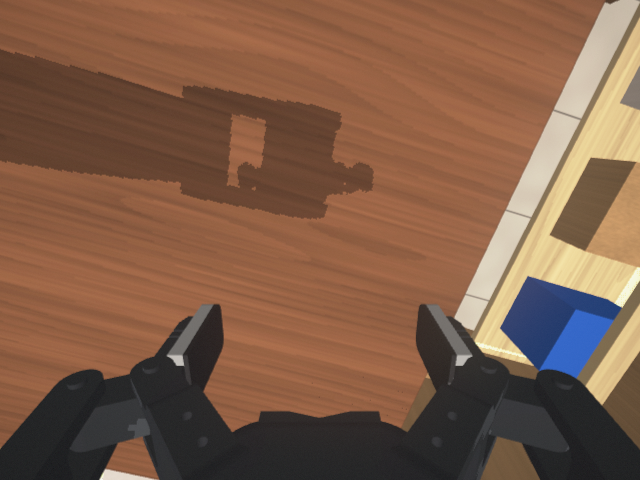

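Scene: the scale is at about (320,255), the stand with the green driver at (517,345) and yellow brass weights at (483,287) and (257,188). The cyan and black cylinders are decoys. Side view agrees: weights at (232,206) and (332,393), right knob at (348,285). Next I'll measure with the networks and depth.

```bash
cat > h.py <<'E'
from plant import get_state, vision, ctrl, cut_out
import cv2,numpy as np
np.set_printoptions(precision=4,suppress=True)
def pts(c,mask):
    m=mask&(c['z_map']>0)
    v,u=np.nonzero(m); z=c['z_map'][v,u]
    P=np.stack([(u-c['cx'])/c['fx']*z,(v-c['cy'])/c['fy']*z,z],1)
    return (P-c['t'])@c['R'], c['frame'][v,u]
def proj(c,X):
    p=c['R']@np.asarray(X)+c['t']; return p[0]/p[2]*c['fx']+c['cx'],p[1]/p[2]*c['fy']+c['cy']
def ray(c,u,v):
    d=c['R'].T@np.array([(u-c['cx'])/c['fx'],(v-c['cy'])/c['fy'],1]); return -c['R'].T@c['t'],d
def onz(c,u,v,z):
    o,d=ray(c,u,v); return o+d*(z-o[2])/d[2]
def save(c,n): cv2.imwrite('pics/'+n+'.png',c['frame'][:,:,::-1])
E
python3 - <<'E'
from h import *
for n in ["scene","side"]:
    c=vision.read_camera(n)
    for q in ["scale","weight1_center","driver_grip","stand_top","leg_left_knob","leg_right_knob","screw1_slot","pencup","jar","giftbox","tin"]:
        for r in cut_out(n,q):
            P,col=pts(c,r['pixels'])
            if len(P)<3: print(n,q,r['conf'],r['box'],'few');continue
            print(n,q,round(r['conf'],2),np.round(r['box']),'med',np.median(P,0),'lo',np.percentile(P,3,0),'hi',np.percentile(P,97,0),'col',np.median(col,0))
print(get_state()['time'])
E
```

```text
scene scale 0.64 [320. 268. 149. 106.] med [0.6289 0.0392 0.0696] lo [ 0.4582 -0.107   0.0167] hi [0.7202 0.1536 0.0825] col [217. 217. 208.]
scene weight1_center 0.72 [518. 310.  23.  22.] med [0.3923 0.3719 0.0315] lo [0.363  0.3543 0.0012] hi [0.4009 0.3879 0.0359] col [38. 39. 40.]
scene weight1_center 0.7 [449. 296.  17.  24.] med [0.4595 0.2576 0.0295] lo [0.4369 0.2384 0.0036] hi [0.4686 0.271  0.0348] col [  0. 131. 122.]
scene weight1_center 0.54 [482. 287.  19.  29.] med [0.378  0.2865 0.0281] lo [0.3539 0.2669 0.0012] hi [0.3878 0.3001 0.0347] col [156.5 124.5  47. ]
scene driver_grip 0.82 [522. 332.  30.  45.] med [0.5241 0.4441 0.0998] lo [0.4966 0.426  0.0663] hi [0.5285 0.4565 0.1297] col [28. 96. 43.]
scene driver_grip 0.49 [368. 296.  32.  46.] med [0.5704 0.1497 0.0208] lo [0.5433 0.1374 0.009 ] hi [0.6404 0.1688 0.0603] col [187. 174. 162.]
scene stand_top 0.64 [516. 358.  54.  55.] med [0.5375 0.4499 0.0441] lo [0.4829 0.4119 0.0022] hi [0.5406 0.4703 0.0653] col [133. 105.  68.]
scene leg_left_knob 0.62 [256. 190.  11.  15.] med [ 0.509  -0.4163  0.0251] lo [ 0.4
[... 2987 characters left out ...]
0.  44.  69.] med [ 0.6709 -0.4422  0.0813] lo [ 0.642  -0.4589  0.0025] hi [ 0.7108 -0.394   0.1099] col [183. 180. 167.]
side giftbox 0.87 [399. 226.  50.  40.] med [0.792  0.0333 0.0466] lo [ 0.7546 -0.0065  0.0054] hi [0.8429 0.1168 0.051 ] col [159.  87. 112.]
side giftbox 0.15 [317. 158.  21.  42.] med [0.6529 0.4072 0.0652] lo [ 0.6268  0.394  -0.0016] hi [0.6896 0.4808 0.1168] col [148. 143. 128.]
side tin 0.97 [412. 262.  36.  36.] med [ 0.7785 -0.1106  0.0414] lo [ 0.7418 -0.1369  0.0016] hi [ 0.8237 -0.056   0.046 ] col [249. 173. 123.]
side tin 0.16 [324. 252. 133.  97.] med [ 0.5807 -0.0696  0.0685] lo [ 0.4411 -0.1593  0.0162] hi [0.7065 0.0899 0.0829] col [236. 234. 228.]
1.35
```

```bash
python3 - <<'E'
from h import *
A=[];B=[]
for n in ["scene","side"]:
    c=vision.read_camera(n); np.savez(f'/tmp/{n}.npz',**c)
    f=c['frame'].astype(int); r,g,b=f[...,0],f[...,1],f[...,2]
    red=(r>110)&(g<90)&(b<90)&(r-g>60)
    nl,lab,st,ce=cv2.connectedComponentsWithStats(red.astype(np.uint8))
    for i in range(1,nl):
        if st[i,4]<8: continue
        P,_=pts(c,lab==i); Q=P[P[:,2]>0.079]
        if len(Q): 
            print(n,'red',ce[i],st[i,4],np.median(Q,0),(Q.min(0)+Q.max(0))/2, Q.max(0)-Q.min(0))
    org=(r>150)&(g>70)&(g<150)&(b<60)
    nl,lab,st,ce=cv2.connectedComponentsWithStats(org.astype(np.uint8))
    for i in range(1,nl):
        if st[i,4]<8: continue
        P,_=pts(c,lab==i)
        if len(P): print(n,'org',ce[i],st[i,4],np.median(P,0),P.min(0),P.max(0))
    # pan top plane points
    P,col=pts(c,np.ones((480,640),bool))
    k=(abs(P[:,2]-0.082)<0.0025)&(P[:,0]>.3)&(P[:,0]<.8)&(abs(P[:,1])<.2)
    cc=col.astype(int); k&=(cc.max(1)-cc.min(1)<40)
    Q=P[k]; A.append(Q)
    rect=cv2.minAreaRect(Q[:,:2].astype(np.float32)*1000); print(n,'pan rect',len(Q),rect)
Q=np.vstack(A); print(cv2.minAreaRect(Q[:,:2].astype(np.float32)*1000))
E
```

```text
scene red [317.1507 215.6849] 73 [ 0.5258 -0.1081  0.0808] [ 0.5264 -0.1074  0.0811] [0.0233 0.0215 0.004 ]
scene red [344.2985 228.4776] 67 [ 0.5083 -0.0222  0.0805] [ 0.5092 -0.023   0.0811] [0.0248 0.0182 0.0035]
scene red [373.8391 240.5517] 87 [0.492  0.0609 0.0809] [0.4921 0.0595 0.0815] [0.0245 0.0252 0.0043]
scene red [461.3664 351.4828] 232 [0.6522 0.4101 0.1257] [0.6504 0.4088 0.1167] [0.0099 0.0117 0.0745]
scene org [255.5672 187.3881] 67 [ 0.5112 -0.4201  0.0142] [ 0.4416 -0.5172 -0.0026] [ 0.5216 -0.4087  0.0328]
scene org [ 24.8421 196.2105] 19 [ 1.074  -0.5396  0.1387] [ 1.0714 -0.5422  0.1275] [ 1.0805 -0.533   0.1485]
scene org [ 79.5294 208.    ] 17 [ 0.9496 -0.6749 -0.0012] [ 0.9482 -0.7375 -0.003 ] [ 0.9507 -0.6207  0.0006]
scene org [318.3 212.7] 10 [ 0.4268 -0.224  -0.0013] [ 0.4187 -0.2326 -0.0035] [ 0.5234 -0.104   0.0825]
scene org [277.3636 224.5455] 44 [ 0.6075 -0.1625  0.0554] [ 0.5409 -0.2595 -0.0028] [ 0.6171 -0.1541  0.062 ]
scene org [109.3913 247.    ] 23 [ 0.9494 -0.4222 -0.0013] [ 0.9484 -0.4886 -0.0033] [ 0.9506 -0.3599  0.001 ]
scene org [233. 257
[... 1500 characters left out ...]
5126953125, 226.05374145507812), 11.389772415161133)
side red [283.7925 226.7547] 53 [0.4875 0.0538 0.0802] [0.4878 0.0546 0.0819] [0.0189 0.0265 0.0053]
side red [296.1186 244.661 ] 59 [ 0.5066 -0.0259  0.0807] [ 0.5059 -0.0269  0.0805] [0.0206 0.0175 0.0029]
side red [309.1613 264.5484] 62 [ 0.5225 -0.1097  0.0804] [ 0.5221 -0.1103  0.0821] [0.0197 0.0234 0.0059]
side org [348.1667 289.5833] 12 [ 0.6028 -0.1686  0.0306] [ 0.5978 -0.1709  0.0269] [ 0.6065 -0.1648  0.0379]
side pan rect 2576 ((610.6038818359375, -4.8676300048828125), (185.8982391357422, 228.4730682373047), 11.493102073669434)
((606.0560913085938, -5.5740966796875), (202.1398468017578, 228.62290954589844), 11.354782104492188)
```

Call:
jog_arm:
  commands: "0.415 0.482 0 0 0 -0.089;0.415 0.482 0 0 0 -0.089;0.415 0.482 0 0 0 -0.089;0.415 0.482 0 0 0 -0.089;0.415 0.482 0 0 0 -0.089;0.415 0.482 0 0 0 -0.089;0.415 0.482 0 0 0 -0.089;0.415 0.482 0 0 0 -0.089;0.415 0.482 0 0 0 -0.089;0.415 0.482 0 0 0 -0.089;0.415 0.482 0 0 0 -0.089;0.415 0.482 0 0 0 -0.089;0.415 0.482 0 0 0 -0.089;0.415 0.482 0 0 0 -0.089"
  gripper: 33

```text
time: 3.2
eef_pos: [0.6065, -0.1665, 0.2314]
tcp_rot: [0.995, 0.099, -0.0, 0.0]
contact_force: [-0.2, -0.8, -0.9]
opening: 0.326
```

```bash
python3 - <<'E'
from h import *
s=get_state();print(s['eef_pos'],s['tcp_rot'],s['opening'],s['qpos'],s['time'])
c=vision.read_camera('wrist');save(c,'b_wrist');np.savez('/tmp/w1.npz',**c)
print(-c['R'].T@c['t']-s['eef_pos'])
for X in [(0.6067,-0.1636,.062),(.619,-.003,.082),(0.5073,-.0256,.082)]: print(proj(c,X))
f=c['frame'].astype(int); r,g,b=f[...,0],f[...,1],f[...,2]
org=(r>140)&(g>60)&(g<150)&(b<60)
nl,lab,st,ce=cv2.connectedComponentsWithStats(org.astype(np.uint8))
for i in range(1,nl):
    if st[i,4]<100: continue
    P,_=pts(c,lab==i); print('org',ce[i],st[i,4],np.median(P,0)); Q=P[abs(P[:,2]-.062)<.002]
    if len(Q): print('  top',len(Q),Q.mean(0),(Q.min(0)+Q.max(0))/2)
red=(r>110)&(g<90)&(b<90)&(r-g>60)
nl,lab,st,ce=cv2.connectedComponentsWithStats(red.astype(np.uint8))
for i in range(1,nl):
    if st[i,4]<100: continue
    P,_=pts(c,lab==i); Q=P[abs(P[:,2]-.082)<.003]
    if len(Q): print('red',ce[i],len(Q),Q.mean(0),(Q.min(0)+Q.max(0))/2,Q.max(0)-Q.min(0))
E
```

```text
[ 0.6065 -0.1665  0.2314] [ 0.9951  0.0986 -0.      0.0001] 0.3258195355276924 [-0.429   0.1864  1.6956 -0.0002  1.2596  0.9443] 3.2
[0.0777 0.0153 0.1417]
(np.float64(316.14899111436307), np.float64(218.67993904744037))
(np.float64(134.31178376265456), np.float64(174.89268412510972))
(np.float64(154.74576728945476), np.float64(295.1522734408969))
org [316.3763 217.9072] 194 [ 0.6073 -0.1637  0.061 ]
  top 163 [ 0.607  -0.1638  0.0611] [ 0.6072 -0.1638  0.0614]
red [ 62.2155 288.9613] 167 [0.4953 0.0623 0.081 ] [0.4944 0.0616 0.0808] [0.0208 0.0154 0.0031]
red [149.2921 290.1461] 164 [ 0.5103 -0.0198  0.0809] [ 0.5094 -0.0198  0.0809] [0.0229 0.0123 0.0031]
red [238.5837 288.1627] 160 [ 0.5284 -0.1037  0.081 ] [ 0.5278 -0.1042  0.0809] [0.0211 0.0148 0.0034]
red [163.1606 296.5285] 162 [ 0.5064 -0.0325  0.0811] [ 0.5065 -0.0319  0.081 ] [0.0232 0.0127 0.0036]
red [249.7541 297.2077] 158 [ 0.522  -0.1152  0.081 ] [ 0.5221 -0.1143  0.0811] [0.0219 0.015  0.0033]
red [ 74.936  298.1084] 161 [0.4879 0.0513 0.081 ] [0.4883 0.0519 0.0808] [0.0216 0.0165 0.0036]
```

View pics/b_wrist.png

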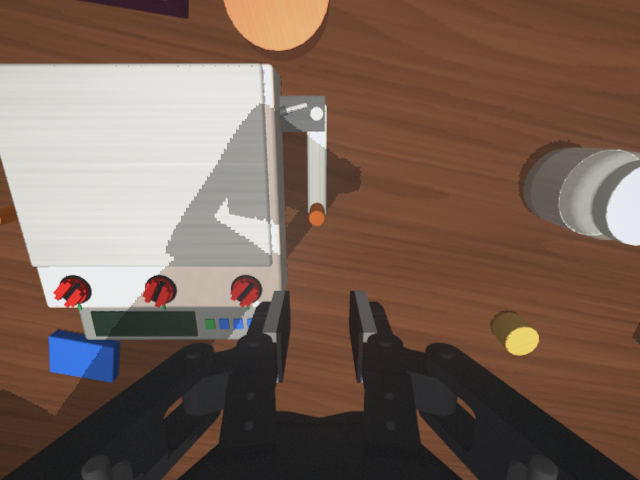

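Wrist view: the right knob is at (316,217), where the scale model predicts it. The three red screws are at (72,290), (160,290) and (245,290), and a weight at (515,335). I'll check the finger geometry from the depth image before going into the gap.

```bash
python3 - <<'E'
from h import *
from scipy.spatial.transform import Rotation as Ro
c=dict(np.load('/tmp/w1.npz')); s=get_state()
m=np.zeros((480,640),bool); m[285:]=True
P,col=pts(c,m)
T=Ro.from_quat(s['tcp_rot']).as_matrix()
Q=(P-s['eef_pos'])@T
k=Q[:,2]>-0.12
k&=Q[:,2]<0.03
Q=Q[k]
for lo in np.arange(-.12,.02,.01):
    S=Q[(Q[:,2]>=lo)&(Q[:,2]<lo+.01)]
    for sg in (1,-1):
        W=S[S[:,1]*sg>0]
        if len(W): print('z',round(lo,3),sg,'y',W[:,1].min(),W[:,1].max(),'x',W[:,0].min(),W[:,0].max(),len(W))
E
```

```text
z -0.1 1 y 0.00010767485006784896 0.06611873757581048 x 0.010026452368976348 0.02101688316177363 2465
z -0.1 -1 y -0.06506843457702174 -0.00010000847883674874 x 0.010019449037004437 0.020907265982487624 2461
z -0.09 1 y 6.550157617002438e-05 0.06545658372400275 x -0.0007086901785150807 0.018417693642708736 8255
z -0.09 -1 y -0.06534835605942838 -0.00010156341218572651 x -0.0032515891857716204 0.01822974583711043 8099
z -0.08 1 y 3.5185873404631024e-05 0.06105717101546138 x -0.01310742114904538 0.01828922109391634 6856
z -0.08 -1 y -0.060018358385158066 -0.00017306953842679908 x -0.013037062405814138 0.018197451746247772 6782
z -0.07 1 y 0.012485935975799172 0.056421615615827474 x -0.01342054470749057 0.01764539332867962 3223
z -0.07 -1 y -0.055242885717697095 -0.011640446038848258 x -0.013457832301989438 0.017496902089061003 3230
z -0.06 1 y 0.013919475407109527 0.051631838045579435 x -0.01292543779912397 0.014216915848283914 4418
z -0.06 -1 y -0.05100376992379576 -0.013202958500463963 x -0.013059158475162242 0.01412353087050386 4378
z -0.05 1 y 0.015506212595495556 0.046669905828326
[... 488 characters left out ...]
7714290149 -0.013516996766010593 x -0.011471562132036085 0.011357920054252943 559
z -0.02 1 y 0.014392656059639925 0.028106675890967842 x -0.011479053157111565 0.011275881202245052 470
z -0.02 -1 y -0.027559876322509433 -0.013482189036821262 x -0.011235062436647661 0.011294489251318493 462
z -0.01 1 y 0.014379623548869519 0.028090302456582436 x -0.01206386585860608 0.01124445950831059 240
z -0.01 -1 y -0.026591944771079918 -0.013576538276221222 x -0.01115307776121253 0.011230449246310125 237
z -0.0 1 y 0.014535066870102665 0.014609420801521132 x -0.00601496800364272 -0.004162680401264171 4
z -0.0 -1 y -0.013749397697309656 -0.01362569128429443 x -0.005994406714557602 -0.0034206866854809195 4
```

```bash
python3 - <<'E'
from h import *
Y=.2
R=np.array([[np.cos(Y),-np.sin(Y)],[np.sin(Y),np.cos(Y)]])
for name,k0,sg in (('right',np.array([.607,-.1638]),-1),('left',None,1)):
    O=np.array([.5965,-.0082])  # screws mid + .09
    if k0 is None: k0=O+R@[-.02,.155]
    piv=k0+R@[.095,0]; print(name,k0,piv, O+R@[.075,-.155])
    for th in np.arange(0,1.41,.1):
        d=R@[-np.cos(th),sg*np.sin(th)]; tn=R@[np.sin(th),sg*np.cos(th)]
        lead=.006*min(1,th/.1)
        p=piv+.095*d+lead*tn
        print(round(th,2),np.round(p-k0,3),'yaw',round(-sg*th,2))
E
```

```text
right [ 0.607  -0.1638] [ 0.7001 -0.1449] [ 0.7008 -0.1452]
0.0 [0. 0.] yaw 0.0
0.1 [ 0.004 -0.015] yaw 0.1
0.2 [ 0.008 -0.024] yaw 0.2
0.3 [ 0.013 -0.032] yaw 0.3
0.4 [ 0.018 -0.04 ] yaw 0.4
0.5 [ 0.024 -0.047] yaw 0.5
0.6 [ 0.031 -0.053] yaw 0.6
0.7 [ 0.039 -0.059] yaw 0.7
0.8 [ 0.047 -0.064] yaw 0.8
0.9 [ 0.055 -0.069] yaw 0.9
1.0 [ 0.064 -0.072] yaw 1.0
1.1 [ 0.073 -0.074] yaw 1.1
1.2 [ 0.083 -0.076] yaw 1.2
1.3 [ 0.092 -0.076] yaw 1.3
1.4 [ 0.102 -0.076] yaw 1.4
left [0.5461 0.1397] [0.6392 0.1586] [ 0.7008 -0.1452]
0.0 [ 0. -0.] yaw -0.0
0.1 [-0.002  0.015] yaw -0.1
0.2 [-0.002  0.025] yaw -0.2
0.3 [-0.001  0.034] yaw -0.3
0.4 [0.001 0.044] yaw -0.4
0.5 [0.004 0.053] yaw -0.5
0.6 [0.008 0.061] yaw -0.6
0.7 [0.013 0.07 ] yaw -0.7
0.8 [0.018 0.077] yaw -0.8
0.9 [0.024 0.085] yaw -0.9
1.0 [0.031 0.091] yaw -1.0
1.1 [0.039 0.097] yaw -1.1
1.2 [0.047 0.102] yaw -1.2
1.3 [0.055 0.106] yaw -1.3
1.4 [0.064 0.11 ] yaw -1.4
```

Call:
jog_arm:
  commands: "0 0.002 -0.06 0 0 0;0 0.002 -0.12 0 0 0;0 0.002 -0.16 0 0 0;0 0.002 -0.186 0 0 0;0 0.002 -0.186 0 0 0;0 0.002 -0.186 0 0 0"

```text
time: 4.0
eef_pos: [0.6081, -0.1639, 0.0468]
tcp_rot: [0.995, 0.099, 0.001, 0.001]
contact_force: [-0.0, -0.4, 0.6]
opening: 0.331
```

```bash
python3 - <<'E'
from h import *
c=vision.read_camera('wrist');save(c,'c_wrist')
E
```

```text
(no output)
```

View pics/c_wrist.png

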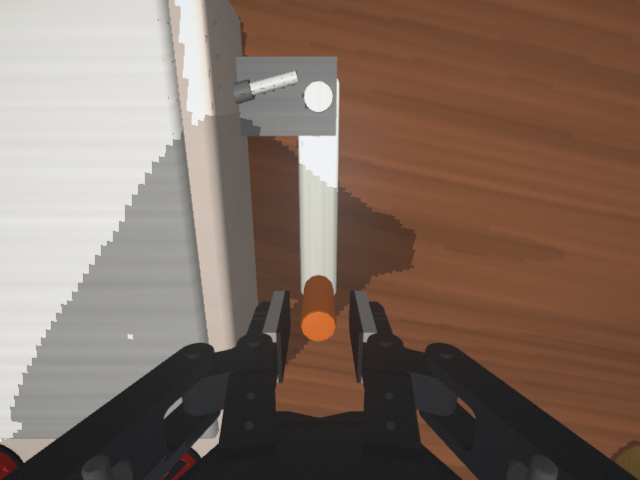

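The knob at (318,325) sits centred between the pads with the wall clear, so I'll swing it out.

Call:
jog_arm:
  commands: "0.004 -0.015 0 0 0 0.1;0.008 -0.024 0 0 0 0.2;0.013 -0.032 0 0 0 0.3;0.018 -0.04 0 0 0 0.4;0.024 -0.047 0 0 0 0.5;0.031 -0.053 0 0 0 0.6;0.039 -0.059 0 0 0 0.7;0.047 -0.064 0 0 0 0.8;0.055 -0.069 0 0 0 0.9;0.064 -0.072 0 0 0 1.0;0.073 -0.074 0 0 0 1.1;0.083 -0.076 0 0 0 1.2;0.092 -0.076 0 0 0 1.3;0.1 -0.076 0 0 0 1.38;0.1 -0.076 0 0 0 1.38;0.1 -0.076 0 0 0 1.38;0.1 -0.076 0 0 0 1.38"

```text
time: 6.18
eef_pos: [0.7073, -0.2391, 0.0459]
tcp_rot: [0.704, 0.71, 0.0, 0.0]
contact_force: [0.0, 0.7, 0.3]
opening: 0.33
```

```bash
python3 - <<'E'
from h import *
s=get_state();print(s['eef_pos'],s['contact_force'])
c=vision.read_camera('wrist');save(c,'d_wrist')
f=c['frame'].astype(int); r,g,b=f[...,0],f[...,1],f[...,2]
org=(r>140)&(g>60)&(g<150)&(b<60)
P,_=pts(c,org);Q=P[abs(P[:,2]-.062)<.003]
k=np.median(Q,0)[:2] if len(Q) else None; print(k)
v=np.array(k)-[.7001,-.1449]; a=np.arctan2(v[1],v[0])-.2; print('theta',(a+np.pi)%(2*np.pi), np.hypot(*v))
E
```

```text
[ 0.7073 -0.2391  0.0459] [0.0217 0.663  0.3314]
[ 0.7032 -0.2348]
theta 1.4049292562485451 0.08995106388805835
```

View pics/d_wrist.png

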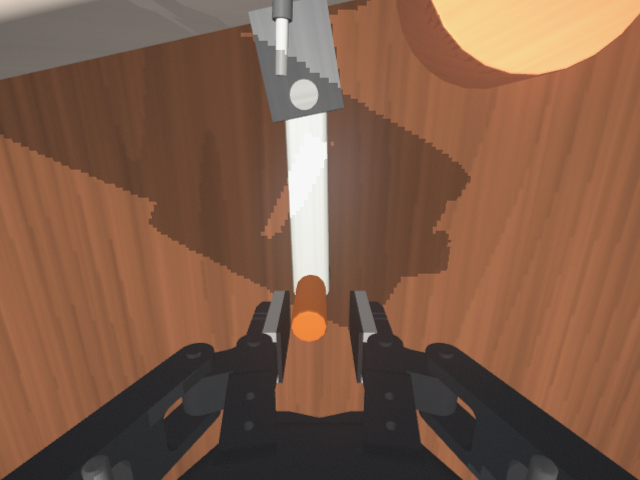

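The right leg reads 1.40 rad and nothing presses on it. Now up and over to the left knob.

Call:
jog_arm:
  commands: "0 0 0.06 0 0 0;0 0 0.12 0 0 0;0 0 0.18 0 0 0;-0.161 0.379 0.18 0 0 -1.379;-0.161 0.379 0.18 0 0 -1.379;-0.161 0.379 0.18 0 0 -1.379;-0.161 0.379 0.18 0 0 -1.379;-0.161 0.379 0.18 0 0 -1.379;-0.161 0.379 0.18 0 0 -1.379;-0.161 0.379 0.18 0 0 -1.379;-0.161 0.379 0.18 0 0 -1.379;-0.161 0.379 0.18 0 0 -1.379;-0.161 0.379 0.18 0 0 -1.379;-0.161 0.379 0.18 0 0 -1.379"

```text
time: 7.98
eef_pos: [0.5465, 0.1394, 0.2253]
tcp_rot: [0.995, 0.1, -0.0, 0.0]
contact_force: [-0.8, -0.3, -0.9]
opening: 0.331
```

```bash
python3 - <<'E'
from h import *
s=get_state();print(s['eef_pos'],s['tcp_rot'])
c=vision.read_camera('wrist');save(c,'e_wrist');np.savez('/tmp/w2.npz',**c)
f=c['frame'].astype(int); r,g,b=f[...,0],f[...,1],f[...,2]
org=(r>140)&(g>60)&(g<150)&(b<60)
nl,lab,st,ce=cv2.connectedComponentsWithStats(org.astype(np.uint8))
for i in range(1,nl):
    P,_=pts(c,lab==i); Q=P[abs(P[:,2]-.062)<.003]
    if len(Q)>20: print('top',len(Q),Q.mean(0),(Q.min(0)+Q.max(0))/2)
E
```

```text
[0.5465 0.1394 0.2253] [ 0.995  0.1   -0.     0.   ]
top 162 [0.5464 0.1408 0.0609] [0.5454 0.1401 0.0612]
```

View pics/e_wrist.png

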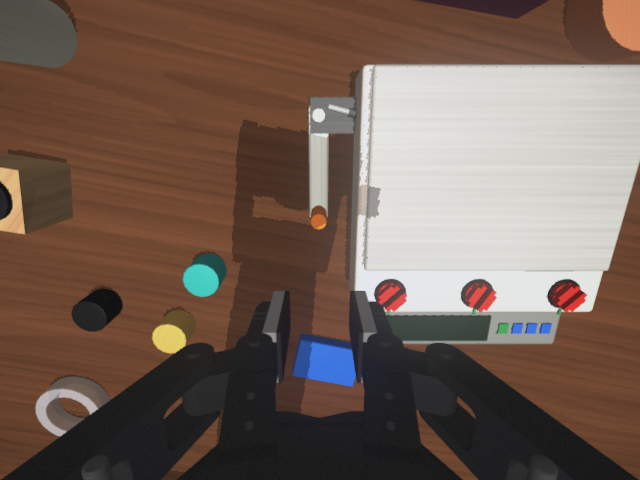

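Left knob at (318,217), on the model again. The weight (172,330), the cyan decoy (205,275) and the black decoy (97,310) are clear of the sweep. I'll descend and swing it out.

Call:
jog_arm:
  commands: "0 0.001 -0.06 0 0 0;0 0.001 -0.12 0 0 0;0 0.001 -0.16 0 0 0;0 0.001 -0.18 0 0 0;0 0.001 -0.18 0 0 0;-0.002 0.016 -0.18 0 0 -0.1;-0.002 0.026 -0.18 0 0 -0.2;-0.001 0.035 -0.18 0 0 -0.3;0.001 0.045 -0.18 0 0 -0.4;0.004 0.054 -0.18 0 0 -0.5;0.008 0.062 -0.18 0 0 -0.6;0.013 0.071 -0.18 0 0 -0.7;0.018 0.078 -0.18 0 0 -0.8;0.024 0.086 -0.18 0 0 -0.9;0.031 0.092 -0.18 0 0 -0.9;0.039 0.098 -0.18 0 0 -0.9;0.047 0.103 -0.18 0 0 -0.9;0.055 0.107 -0.18 0 0 -0.9;0.061 0.109 -0.18 0 0 -0.9;0.061 0.109 -0.18 0 0 -0.9"

```text
time: 10.52
eef_pos: [0.6072, 0.2489, 0.0448]
tcp_rot: [0.94, -0.342, -0.0, 0.0]
contact_force: [-0.0, -0.8, 0.5]
opening: 0.328
```

```bash
python3 - <<'E'
from h import *
s=get_state();print(s['eef_pos'],s['contact_force'],s['qpos'])
c=vision.read_camera('wrist');save(c,'f_wrist')
f=c['frame'].astype(int); r,g,b=f[...,0],f[...,1],f[...,2]
org=(r>140)&(g>60)&(g<150)&(b<60)
P,_=pts(c,org);Q=P[abs(P[:,2]-.062)<.003]
k=np.median(Q,0)[:2]; print(k)
v=np.array(k)-[.639,.1595]; a=np.pi-(np.arctan2(v[1],v[0])-.2); print('theta',a, np.hypot(*v))
E
```

```text
[0.6072 0.2489 0.0448] [-0.0031 -0.7501  0.477 ] [ 0.2346  0.4477  1.7345 -0.0001  0.9605  2.5046]
[0.6066 0.2464]
theta 1.4140251980052083 0.09277152487207513
```

View pics/f_wrist.png

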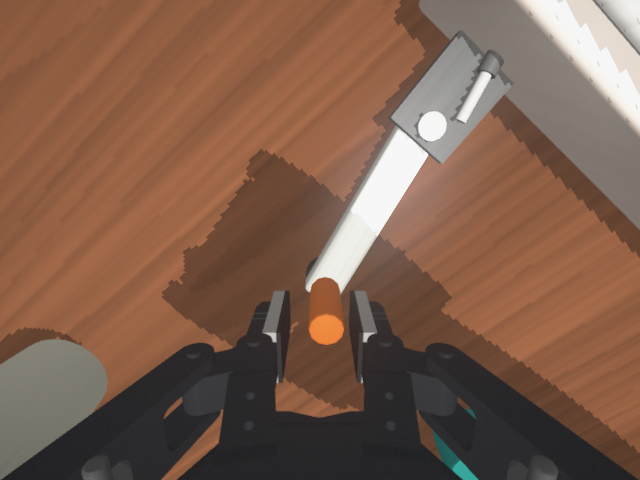

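Left leg reads 1.41 rad, fully out. Now up and over to the driver.

Call:
jog_arm:
  commands: "0 0 0.06 0 0 0;0 0 0.12 0 0 0;0 0 0.18 0 0 0.1;-0.097 0.186 0.235 0 0 0.9;-0.097 0.186 0.235 0 0 0.9;-0.097 0.186 0.235 0 0 0.9;-0.097 0.186 0.235 0 0 0.9;-0.097 0.186 0.235 0 0 0.9;-0.097 0.186 0.235 0 0 0.9;-0.097 0.186 0.235 0 0 0.9;-0.097 0.186 0.235 0 0 0.9"
  gripper: 100

```text
time: 11.95
eef_pos: [0.5105, 0.4344, 0.28]
tcp_rot: [0.995, 0.1, -0.0, 0.0]
contact_force: [-0.1, -0.1, 0.1]
opening: 1.003
```

```bash
python3 - <<'E'
from h import *
s=get_state();print(s['eef_pos'],s['tcp_rot'],s['qpos'])
c=vision.read_camera('wrist');save(c,'g_wrist');np.savez('/tmp/w3.npz',**c)
P,col=pts(c,np.ones((480,640),bool))
col=col.astype(int)
near=np.hypot(P[:,0]-.51,P[:,1]-.44)<.08
g=near&(col[:,1]>col[:,0]+20)&(col[:,1]>col[:,2]+15)
Q=P[g]; print('z top',np.percentile(Q[:,2],[5,50,95])); T=Q[Q[:,2]>np.percentile(Q[:,2],95)-.004]
print('top',len(T),T.mean(0),cv2.minAreaRect((T[:,:2]*1000).astype(np.float32)))
S=P[near&(abs(P[:,2]-.065)<.003)]; print('stand',len(S),cv2.minAreaRect((S[:,:2]*1000).astype(np.float32)))
for X in [(.51,.435,.13)]: print(proj(c,X))
E
```

```text
[0.5105 0.4344 0.28  ] [ 0.995   0.0996 -0.0003  0.0001] [ 0.5539  0.245   1.538  -0.      1.3591  1.9253]
z top [0.09   0.1286 0.1299]
top 887 [0.5096 0.4385 0.1288] ((508.95233154296875, 438.4082336425781), (35.26802444458008, 21.44598960876465), 3.6558852195739746)
stand 1674 ((508.7146301269531, 438.89019775390625), (60.334102630615234, 60.03492736816406), 1.6971379518508911)
(np.float64(318.26571198048754), np.float64(225.10345680810596))
```

View pics/g_wrist.png

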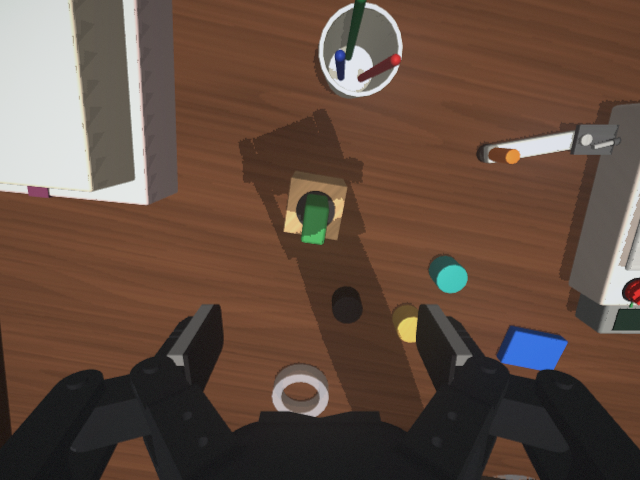

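The driver handle shows at (315,220) with its long axis about 3° from world x and its centre at (0.509, 0.4385). Top height 0.130 agrees with the text. I'll grasp it.

Call:
jog_arm:
  commands: "-0.0015 0.004 -0.06 0 0 -0.145;-0.0015 0.004 -0.12 0 0 -0.145;-0.0015 0.004 -0.17 0 0 -0.145;-0.0015 0.004 -0.194 0 0 -0.145;-0.0015 0.004 -0.194 0 0 -0.145;-0.0015 0.004 -0.194 0 0 -0.145"

```text
time: 12.75
eef_pos: [0.5099, 0.4394, 0.0881]
tcp_rot: [1.0, 0.028, 0.001, -0.001]
contact_force: [-0.1, 0.4, 0.4]
opening: 1.002
```

Call:
jog_arm:
  commands: "0 0 0 0 0 0;0 0 0 0 0 0;0 0 0 0 0 0;0 0 0 0 0 0;0 0 0 0 0 0;0 0 0 0 0 0"
  gripper: 0
  grip_force: 60

```text
time: 13.5
eef_pos: [0.509, 0.4392, 0.0869]
tcp_rot: [1.0, 0.028, 0.0, -0.0]
contact_force: [-0.5, -0.2, 3.2]
opening: 0.252
```

```bash
python3 - <<'E'
from h import *
s=get_state();print(s['eef_pos'],s['tcp_rot'],s['opening']*85,s['contact_force'],s['wrist_torque'])
for n in ['wrist']:
    c=vision.read_camera(n);save(c,'h_'+n)
E
```

```text
[0.509  0.4392 0.0869] [ 0.9996  0.0279  0.0003 -0.0002] 21.451472197522467 [-0.4681 -0.1814  3.2199] [-0.0082  0.1101 -0.0251]
```

View pics/h_wrist.png

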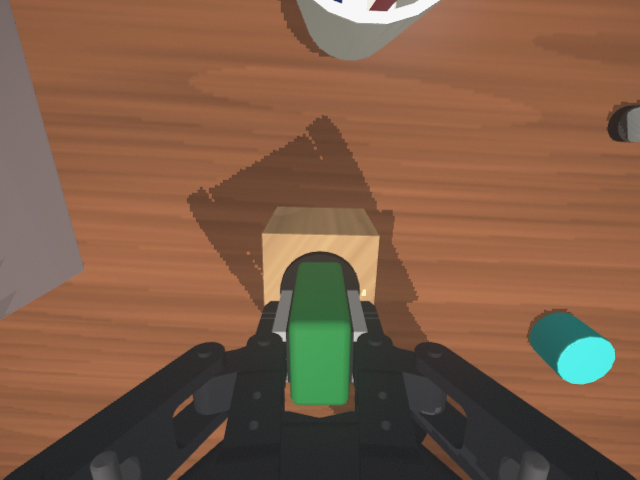

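Call:
jog_arm:
  commands: "0 0 0.03 0 0 0;0 0 0.07 0 0 0;0 0 0.12 0 0 0;0 0 0.16 0 0 0;0 0 0.16 0 0 0"

```text
time: 14.18
eef_pos: [0.5103, 0.44, 0.2507]
tcp_rot: [1.0, 0.028, 0.003, -0.002]
contact_force: [-0.1, 0.2, -0.4]
opening: 0.254
```

```bash
python3 - <<'E'
from h import *
s=get_state();print(s['eef_pos'],s['opening']*85)
a=np.load('/tmp/w1.npz')['frame'][260:330,40:280]; b=np.load('/tmp/w2.npz')['frame'][260:330,370:610]
im=np.vstack([cv2.resize(x,None,fx=3.3,fy=3.3,interpolation=cv2.INTER_NEAREST) for x in (a,b)])
cv2.imwrite('pics/i.png',im[:,:,::-1])
E
```

```text
[0.5103 0.44   0.2507] 21.580654954826134
```

View pics/i.png

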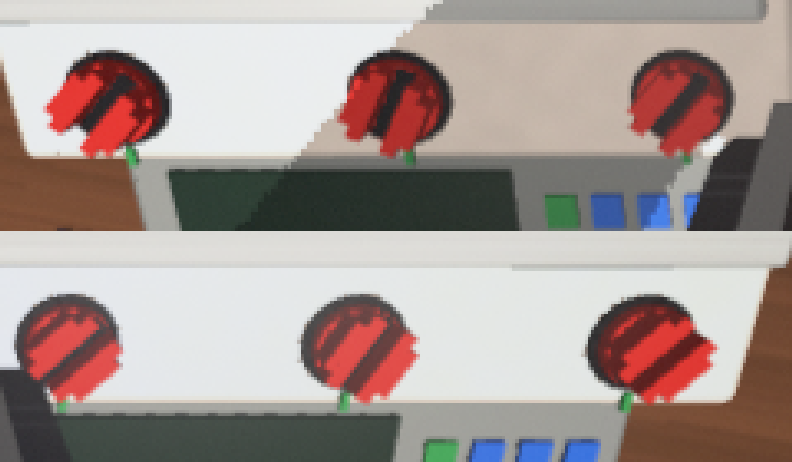

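```bash
python3 - <<'E'
from h import *
Y=.2;R=np.array([[np.cos(Y),-np.sin(Y)],[np.sin(Y),np.cos(Y)]]);O=np.array([.5965,-.0082])
def rect(c,ctr,half=.02,n=200,z=.0815):
    # up = world +x , left = world +y
    g=np.linspace(-half,half,n); 
    xx=ctr[0]-g[:,None]+0*g[None]; yy=ctr[1]-g[None]+0*g[:,None]
    X=np.stack([xx,yy,np.full_like(xx,z)],-1)@c['R'].T+c['t']
    u=X[...,0]/X[...,2]*c['fx']+c['cx'];v=X[...,1]/X[...,2]*c['fy']+c['cy']
    return cv2.remap(c['frame'],u.astype(np.float32),v.astype(np.float32),cv2.INTER_LINEAR)
rows=[]
for fn in ('/tmp/w1.npz','/tmp/w2.npz','/tmp/scene.npz','/tmp/side.npz'):
    c=dict(np.load(fn)); rows.append(np.hstack([rect(c,O+R@[-.09,y],n=146) for y in (.085,0,-.085)]))
cv2.imwrite('pics/j.png',np.vstack(rows)[:,:,::-1])
E
```

```text
(no output)
```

View pics/j.png

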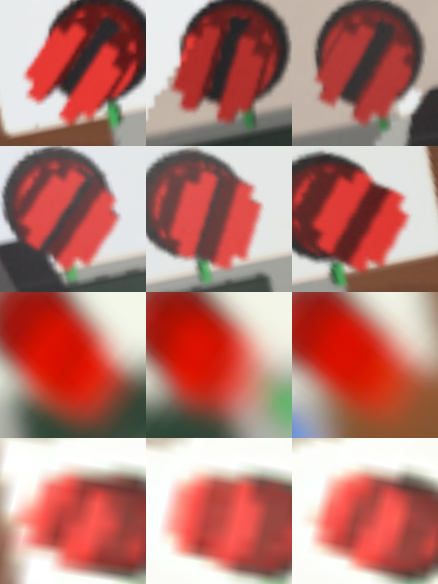

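The rectified slots look rotated about −45° in the scale frame, which doesn't fit the stated start range of +57° to +77°. I'll look closer before acting.

Call:
jog_arm:
  commands: "-0.05 -0.47 -0.01 0 0 0;-0.05 -0.47 -0.01 0 0 0;-0.05 -0.47 -0.01 0 0 0;-0.05 -0.47 -0.01 0 0 0;-0.05 -0.47 -0.01 0 0 0;-0.05 -0.47 -0.01 0 0 0;-0.05 -0.47 -0.01 0 0 0;-0.05 -0.47 -0.01 0 0 0;-0.05 -0.47 -0.01 0 0 0;-0.05 -0.47 -0.01 0 0 0;-0.05 -0.47 -0.01 0 0 0;-0.05 -0.47 -0.01 0 0 0"

```text
time: 15.68
eef_pos: [0.4588, -0.03, 0.2361]
tcp_rot: [1.0, 0.029, -0.0, -0.0]
contact_force: [-0.2, 0.3, -1.0]
opening: 0.247
```

```bash
cat >> h.py <<'E'
Y=.2;RS=np.array([[np.cos(Y),-np.sin(Y)],[np.sin(Y),np.cos(Y)]]);O=np.array([.5965,-.0082])
def rect(c,ctr,half=.02,n=200,z=.082):
    g=np.linspace(-half,half,n); 
    xx=ctr[0]-g[:,None]+0*g[None]; yy=ctr[1]-g[None]+0*g[:,None]
    X=np.stack([xx,yy,np.full_like(xx,z)],-1)@c['R'].T+c['t']
    u=X[...,0]/X[...,2]*c['fx']+c['cx'];v=X[...,1]/X[...,2]*c['fy']+c['cy']
    return cv2.remap(c['frame'],u.astype(np.float32),v.astype(np.float32),cv2.INTER_LINEAR)
E
python3 - <<'E'
from h import *
s=get_state();print(s['eef_pos'],s['tcp_rot'],s['opening']*85)
c=vision.read_camera('wrist');save(c,'k_wrist');np.savez('/tmp/w4.npz',**c)
im=np.hstack([rect(c,O+RS@[-.09,y],n=260) for y in (.085,0,-.085)])
cv2.imwrite('pics/k_rect.png',im[:,:,::-1])
E
```

```text
[ 0.4588 -0.03    0.2361] [ 0.9996  0.0288 -0.0002 -0.0001] 21.004131589389257
```

View pics/k_wrist.png

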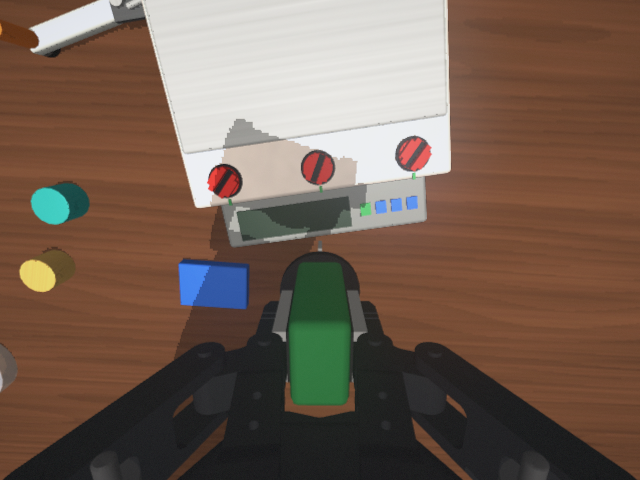

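View pics/k_rect.png

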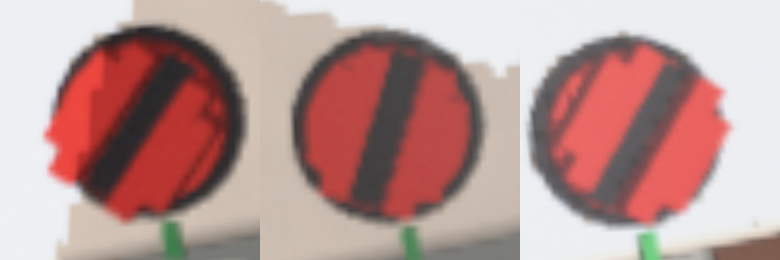

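```bash
python3 - <<'E'
from h import *
c=dict(np.load('/tmp/w4.npz'))
P,col=pts(c,np.ones((480,640),bool))
for y in (.085,0,-.085):
    ctr=O+RS@[-.09,y]
    Q=P[np.hypot(P[:,0]-ctr[0],P[:,1]-ctr[1])<.02]
    print('zrange',np.percentile(Q[:,2],[1,10,50,90,99]))
    g=[[' ']*41 for _ in range(41)]
    for p in Q:
        i=int(round(20-(p[0]-ctr[0])*1000)); j=int(round(20-(p[1]-ctr[1])*1000))
        if 0<=i<41 and 0<=j<41: g[i][j]='#' if p[2]>.0795 else ('o' if p[2]>.0725 else '.')
    print('\n'.join(''.join(r) for r in g))
E
```

```text
zrange [0.0679 0.0687 0.0713 0.0815 0.0826]
                   .....                 
              . ......... .              
            .................            
          .... .... ...........          
         ....... ........ .......        
       ......................... .       
       .................o..........      
     ...............#o...... . ....      
    ... .......##.o ##oo.... ........    
   . .. ... ..###o ####oooo..........    
   ...... ..  ##########ooo..... .....   
   .. ... .o ##########oooooo.........   
  ..... .. o ##########oooooo..........  
  . ......   ### ### #oooooo##oo........ 
  .... .. o######## ##ooooo ####o... ... 
 ......  o ##########oooooo###### ...... 
 .... ..   ########ooooooo #### o...... .
 ..... o # # ######ooooooo#####oo..... . 
 . . .   ##########oooooo #####o.........
.. . .. ### ######oooooo #######o........
 . ..  o ## ### #ooooooo #########...... 
 ...   # ### ####oooooo######### o..... .
 ...   # ######oo oooo ###### ##o..... ..
...     ###### #ooooo  ######### ....... 
 ..       # o#o ooooo ######## oo.... .  
 .....
[... 3479 characters left out ...]
....
 ......o#######  oooo###########  . .... 
 ......oo#####  oooo ###o# ####    ..... 
 .......## ###  oooo######### #   .....  
 . .....###### ooooo#### ## ##   .. . .  
  .....o### #  ooo o##########   . ....  
  . .....#### ooooo#########    ......   
   ........o  oooo##########   ..... .   
    .......ooooooo#########    . .....   
    .........oooo######## #    .... .    
     .... ....ooo#### #  #    ......     
      ........... o###   ..    ....      
       ... ... ... .#.   .. ..... .      
        ....... .......  .......         
          ................. ..           
           . .............. .            
               . ..........              
                  ... .
```

Depth confirms the real slots at roughly −30°, −16° and −28° in world. That contradicts the text's start angles. I'll fit them exactly, then test one gently.

```bash
cat >> h.py <<'E'
def slotfit(cams,y):
    ctr=O+RS@[-.09,y]; A=[]
    for c in cams:
        P,col=pts(c,np.ones((480,640),bool))
        k=(np.hypot(P[:,0]-ctr[0],P[:,1]-ctr[1])<.018)&(P[:,2]>.0800)&(P[:,2]<.084)
        A.append(P[k,:2])
    Q=np.vstack(A)
    (cx,cy),r=cv2.minEnclosingCircle((Q*1000).astype(np.float32))
    mid=np.array([cx,cy])/1000
    D=(Q-ctr); D=D[np.hypot(*D.T)<.012]
    best=None
    for ph in np.radians(np.arange(-90,90,1)):
        n=np.array([-np.sin(ph),np.cos(ph)]); t=D@n
        for d in np.arange(-.004,.0041,.0005):
            w=np.abs(t-d); sc=np.sum(np.clip(.003-w,0,None))
            if best is None or sc<best[0]: best=(sc,np.degrees(ph),d)
    return ctr,mid,r,best,len(Q)
E
python3 - <<'E'
from h import *
for fn in (['1'],['2'],['4']):
    cs=[dict(np.load(f'/tmp/w{i}.npz')) for i in fn]
    for y in (.085,0,-.085): print(fn,y,slotfit(cs,y))
E
```

```text
['1'] 0.085 (array([0.4914, 0.0572]), array([0.491 , 0.0578]), 14.305622100830078, (np.float64(0.0012518796654074132), np.float64(-34.0), np.float64(-0.0005)), 331)
['1'] 0 (array([ 0.5083, -0.0261]), array([ 0.5082, -0.0259]), 14.27544116973877, (np.float64(0.0011728434366162356), np.float64(-17.0), np.float64(0.0)), 328)
['1'] -0.085 (array([ 0.5252, -0.1094]), array([ 0.5246, -0.1093]), 13.840375900268555, (np.float64(0.0005820920790834327), np.float64(-29.999999999999996), np.float64(0.0)), 308)
['2'] 0.085 (array([0.4914, 0.0572]), array([0.4909, 0.0574]), 13.92147445678711, (np.float64(0.005676346207541158), np.float64(-32.0), np.float64(0.0)), 337)
['2'] 0 (array([ 0.5083, -0.0261]), array([ 0.5072, -0.0258]), 14.046875, (np.float64(0.004169653342845242), np.float64(-16.0), np.float64(0.0005000000000000004)), 331)
['2'] -0.085 (array([ 0.5252, -0.1094]), array([ 0.5243, -0.1086]), 13.881699562072754, (np.float64(0.006053103776318803), np.float64(-28.0), np.float64(0.0)), 341)
['4'] 0.085 (array([0.4914, 0.0572]), array([0.4906, 0.0574]), 13.665284156799316, (np.float64(0.0009959401489917008), np.float64(-33.0), np.float64(-0.0005)), 419)
['4'] 0 (array([ 0.5083, -0.0261]), array([ 0.5072, -0.0257]), 13.78846549987793, (np.float64(2.4647534285961864e-06), np.float64(-17.0), np.float64(0.0)), 421)
['4'] -0.085 (array([ 0.5252, -0.1094]), array([ 0.5241, -0.109 ]), 13.669962882995605, (np.float64(0.0013508485944647586), np.float64(-29.999999999999996), np.float64(0.0)), 449)
```

Call:
jog_arm:
  commands: "0.049 0.004 -0.04 0 0 2.787;0.049 0.004 -0.04 0 0 2.787;0.049 0.004 -0.04 0 0 2.787;0.049 0.004 -0.04 0 0 2.787;0.049 0.004 -0.04 0 0 2.787;0.049 0.004 -0.04 0 0 2.787;0.049 0.004 -0.04 0 0 2.787;0.049 0.004 -0.04 0 0 2.787;0.049 0.004 -0.04 0 0 2.787;0.049 0.004 -0.04 0 0 2.787;0.049 0.004 -0.04 0 0 2.787;0.049 0.004 -0.04 0 0 2.787;0.049 0.004 -0.04 0 0 2.787;0.049 0.004 -0.04 0 0 2.787;0.049 0.004 -0.04 0 0 2.787;0.049 0.004 -0.04 0 0 2.787;0.049 0.004 -0.04 0 0 2.787;0.049 0.004 -0.04 0 0 2.787"

```text
time: 17.98
eef_pos: [0.5078, -0.0269, 0.1963]
tcp_rot: [0.149, 0.989, 0.0, -0.0]
contact_force: [0.1, 0.3, -1.4]
opening: 0.249
```

```bash
python3 - <<'E'
from h import *
s=get_state();print(s['eef_pos'],s['tcp_rot'],s['opening']*85,s['qpos'],s['wrist_torque'],s['time'],2*np.arctan2(s['tcp_rot'][1],s['tcp_rot'][0]))
c=vision.read_camera('wrist');save(c,'l_wrist');np.savez('/tmp/w5.npz',**c)
for y in (.085,0,-.085): print(y,slotfit([c],y))
c=vision.read_camera('scene');save(c,'l_scene')
E
```

```text
[ 0.5078 -0.0269  0.1963] [ 0.1493  0.9888  0.     -0.    ] 21.133603525313557 [-0.2526 -0.0522  2.0137  0.      1.1801 -1.5236] [-0.0291 -0.0679 -0.0492] 17.975 2.8417815139878755
0.085 (array([0.4914, 0.0572]), array([0.4909, 0.058 ]), 13.746660232543945, (np.float64(0.0025611728030022415), np.float64(-33.0), np.float64(0.0)), 589)
0 (array([ 0.5083, -0.0261]), array([ 0.5075, -0.0255]), 13.492949485778809, (np.float64(0.0010628681306316425), np.float64(-17.0), np.float64(0.0005000000000000004)), 485)
-0.085 (array([ 0.5252, -0.1094]), array([ 0.5245, -0.1091]), 13.905754089355469, (np.float64(0.0017596121580121678), np.float64(-29.000000000000004), np.float64(0.0005000000000000004)), 442)
```

View pics/l_wrist.png

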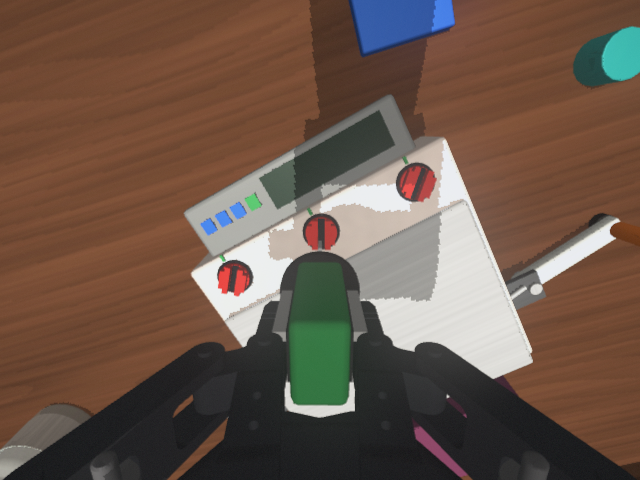

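View pics/l_scene.png

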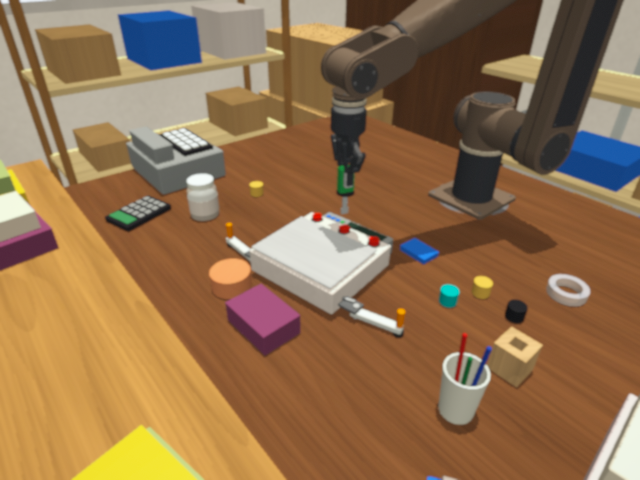

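The blade is over screw 2, aligned with the slot at (321,230). I'll lower it 5 mm into the slot.

Call:
jog_arm:
  commands: "0 0.001 -0.02 0 0 0;0 0.001 -0.033 0 0 0;0 0.001 -0.037 0 0 0;0 0.001 -0.04 0 0 0;0 0.001 -0.042 0 0 0;0 0.001 -0.042 0 0 0;0 0.001 -0.042 0 0 0"

```text
time: 18.95
eef_pos: [0.508, -0.0261, 0.1547]
tcp_rot: [0.149, 0.989, -0.0, 0.0]
contact_force: [0.2, 0.1, -0.4]
opening: 0.251
```

```bash
python3 - <<'E'
from h import *
s=get_state();print(s['eef_pos'],s['opening']*85,s['contact_force'],s['wrist_torque'])
c=vision.read_camera('wrist');save(c,'m_wrist')
E
```

```text
[ 0.508  -0.0261  0.1547] 21.339053784743527 [ 0.179   0.0989 -0.4295] [ 0.0548 -0.0049  0.0243]
```

View pics/m_wrist.png

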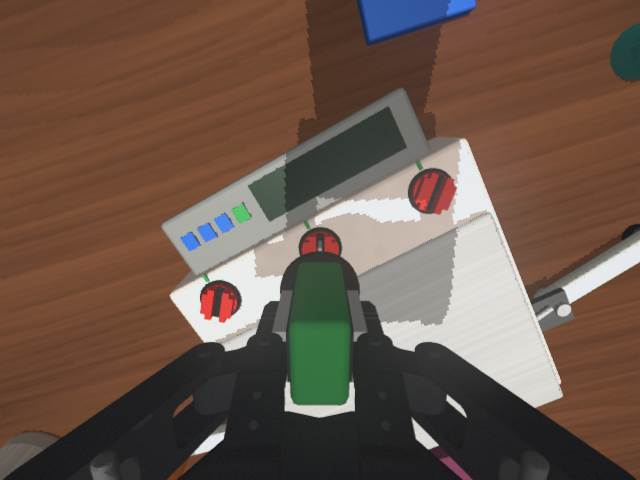

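Call:
jog_arm:
  commands: "0 0 -0.001 0 0 -0.1;0 0 -0.001 0 0 -0.2;0 0 -0.001 0 0 -0.3;0 0 -0.001 0 0 -0.35;0 0 -0.001 0 0 -0.4;0 0 -0.001 0 0 -0.4"

```text
time: 19.75
eef_pos: [0.5079, -0.0259, 0.1534]
tcp_rot: [0.342, 0.94, 0.0, 0.0]
contact_force: [1.1, -0.5, -1.5]
opening: 0.253
```

```bash
python3 - <<'E'
from h import *
s=get_state();print(s['eef_pos'],s['opening']*85,s['contact_force'],s['wrist_torque'],2*np.arctan2(s['tcp_rot'][1],s['tcp_rot'][0]))
c=vision.read_camera('wrist');save(c,'n_wrist')
cv2.imwrite('pics/n_rect.png',rect(c,O+RS@[-.09,0],n=300)[:,:,::-1])
E
```

```text
[ 0.5079 -0.0259  0.1534] 21.47186797254782 [ 1.1273 -0.5385 -1.505 ] [ 0.0738 -0.1033  0.0227] 2.443427576599689
```

View pics/n_rect.png

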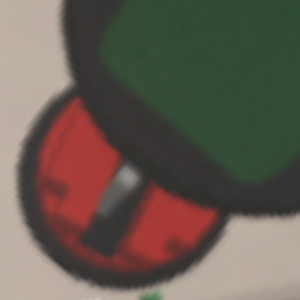

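View pics/n_wrist.png

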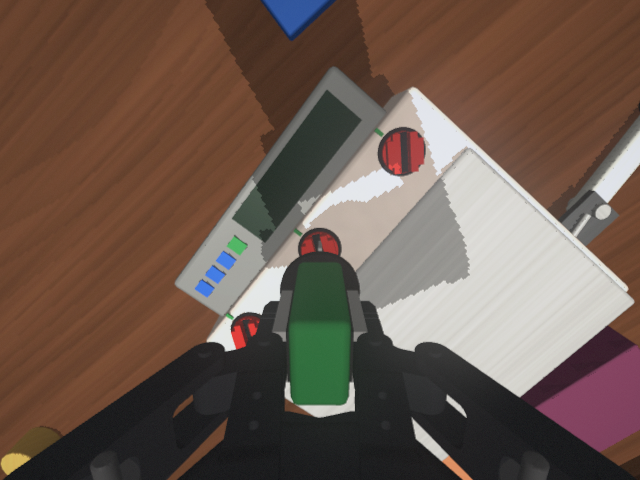

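The screw is following clockwise, its slot now near −28°, with little torque. I'll carry on.

Call:
jog_arm:
  commands: "0 0 0 0 0 -0.1;0 0 0 0 0 -0.2;0 0 0 0 0 -0.3;0 0 0 0 0 -0.4;0 0 0 0 0 -0.5;0 0 0 0 0 -0.6;0 0 0 0 0 -0.7;0 0 0 0 0 -0.7"

```text
time: 20.8
eef_pos: [0.5077, -0.0261, 0.1534]
tcp_rot: [0.643, 0.766, -0.0, -0.0]
contact_force: [-0.7, -0.6, -0.7]
opening: 0.248
```

Call:
jog_arm:
  commands: "0 0 0 0 0 -0.07;0 0 0 0 0 -0.14;0 0 0 0 0 -0.2;0 0 0 0 0 -0.2"

```text
time: 21.3
eef_pos: [0.5076, -0.0261, 0.1534]
tcp_rot: [0.716, 0.698, -0.0, -0.0]
contact_force: [-1.8, 0.6, -0.0]
opening: 0.251
```

```bash
python3 - <<'E'
from h import *
s=get_state();print(s['eef_pos'],s['opening']*85,s['contact_force'],s['wrist_torque'],2*np.arctan2(s['tcp_rot'][1],s['tcp_rot'][0]))
c=vision.read_camera('wrist');save(c,'o_wrist')
cv2.imwrite('pics/o_rect.png',rect(c,O+RS@[-.09,0],n=300)[:,:,::-1])
E
```

```text
[ 0.5076 -0.0261  0.1534] 21.29283562788493 [-1.8475  0.5741 -0.0451] [-0.0263  0.1849  0.042 ] 1.5452360382819061
```

View pics/o_wrist.png

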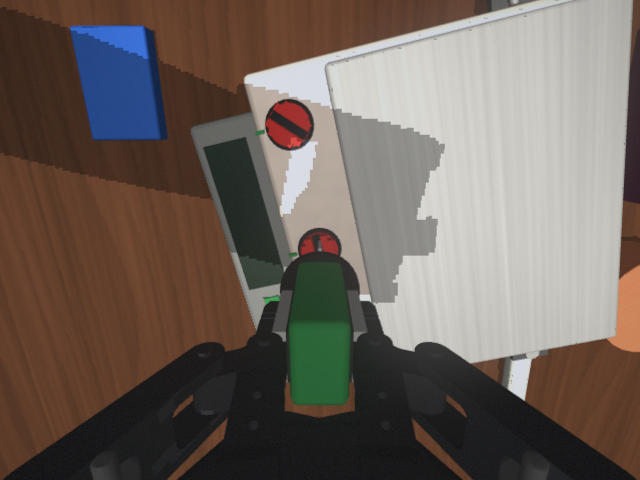

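Call:
jog_arm:
  commands: "0 0 0 0 0 -0.1;0 0 0 0 0 -0.2;0 0 0 0 0 -0.3;0 0 0 0 0 -0.3"

```text
time: 21.85
eef_pos: [0.5076, -0.026, 0.1534]
tcp_rot: [0.812, 0.583, -0.0, -0.0]
contact_force: [-1.6, 1.1, 0.6]
opening: 0.251
```

```bash
python3 - <<'E'
from h import *
s=get_state();print(s['eef_pos'],s['opening']*85,s['contact_force'],s['wrist_torque'],2*np.arctan2(s['tcp_rot'][1],s['tcp_rot'][0]))
c=vision.read_camera('wrist');save(c,'p_wrist')
E
```

```text
[ 0.5076 -0.026   0.1534] 21.32372807626859 [-1.6058  1.1446  0.5814] [0.0091 0.3372 0.1311] 1.2459015828548226
```

View pics/p_wrist.png

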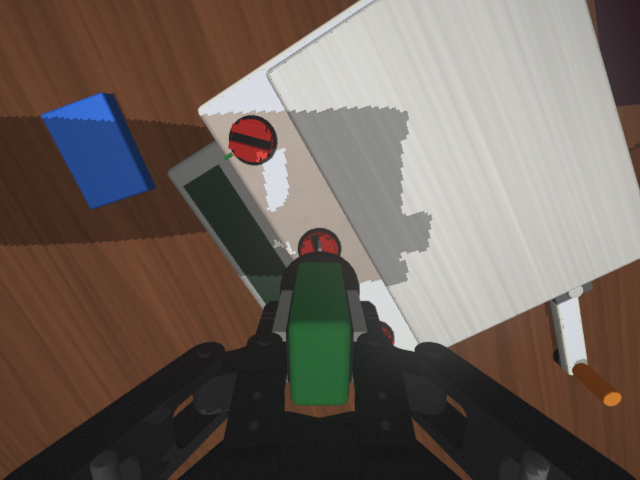

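Call:
jog_arm:
  commands: "0 0 0 0 0 -0.05;0 0 0 0 0 -0.1;0 0 0 0 0 -0.1"

```text
time: 22.28
eef_pos: [0.5076, -0.0257, 0.1534]
tcp_rot: [0.84, 0.542, -0.0, -0.0]
contact_force: [-2.3, 0.9, 0.8]
opening: 0.247
```

```bash
python3 - <<'E'
from h import *
s=get_state();print(s['eef_pos'],s['opening']*85,s['contact_force'],s['wrist_torque'],2*np.arctan2(s['tcp_rot'][1],s['tcp_rot'][0]))
c=vision.read_camera('wrist');
cv2.imwrite('pics/q_rect.png',np.hstack([rect(c,O+RS@[-.09,0],n=400)])[:,:,::-1])
E
```

```text
[ 0.5076 -0.0257  0.1534] 21.024979281176506 [-2.3032  0.8938  0.8176] [0.3385 0.3803 0.4448] 1.1459071810993045
```

View pics/q_rect.png

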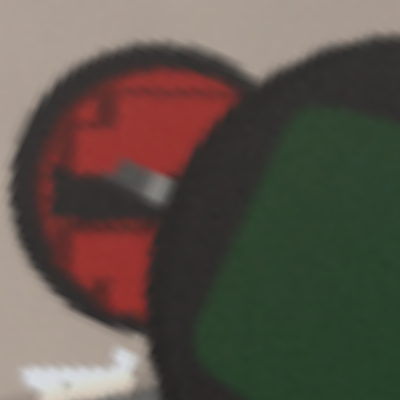

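Torque jumped from 0.04 to 0.44 N m, so that is the stop: about 1.35 rad of clockwise travel, which matches the text. But the slot ends across the scale and does not point at the tick. I'll back off, lift and measure.

Call:
jog_arm:
  commands: "0 0 0 0 0 0.08;0 0 0 0 0 0.15;0 0 0.01 0 0 0.15;0 0 0.03 0 0 0.15;0 0 0.04 0 0 0.15;0 0 0.04 0 0 0.15"

```text
time: 23.08
eef_pos: [0.5086, -0.0263, 0.1946]
tcp_rot: [0.798, 0.602, 0.001, 0.001]
contact_force: [-0.5, -0.3, -0.6]
opening: 0.252
```

```bash
python3 - <<'E'
from h import *
s=get_state();print(s['eef_pos'],s['opening']*85,s['wrist_torque'],2*np.arctan2(s['tcp_rot'][1],s['tcp_rot'][0]),s['qpos'])
c=vision.read_camera('wrist');save(c,'r_wrist')
for y in (.085,0,-.085): print(y,slotfit([c],y))
cv2.imwrite('pics/r_rect.png',np.hstack([rect(c,O+RS@[-.09,y],n=260) for y in (.085,0,-.085)])[:,:,::-1])
E
```

```text
[ 0.5086 -0.0263  0.1946] 21.391096345831535 [-0.0269  0.009   0.0219] 1.2923057634122448 [-0.2511 -0.0504  2.0152  0.0001  1.1738  0.0274]
0.085 (array([0.4914, 0.0572]), array([0.491 , 0.0573]), 14.009204864501953, (np.float64(0.00044787607560014793), np.float64(-33.0), np.float64(0.0)), 633)
0 (array([ 0.5083, -0.0261]), array([ 0.5077, -0.026 ]), 13.726247787475586, (np.float64(0.000228655860290822), np.float64(88.0), np.float64(0.0005000000000000004)), 486)
-0.085 (array([ 0.5252, -0.1094]), array([0., 0.]), 0.0, (np.float64(0.0), np.float64(-90.0), np.float64(-0.004)), 0)
```

View pics/r_rect.png

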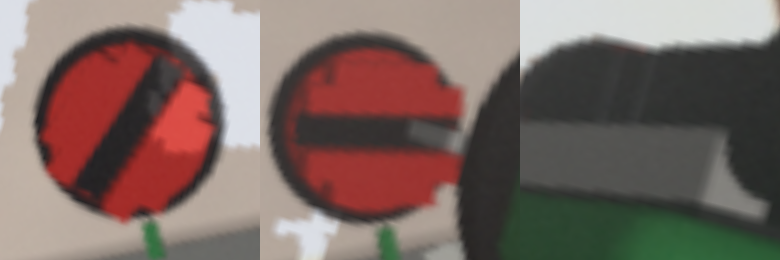

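View pics/r_wrist.png

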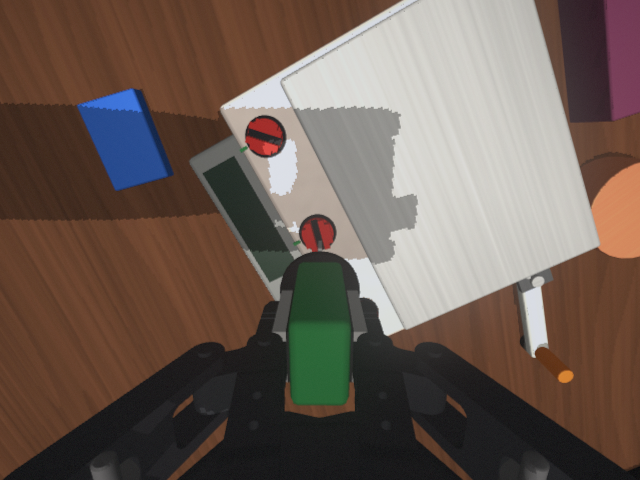

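Screw 2 stopped at 88° world after about 1.31 rad of travel. So the start was about 0.05 rad and the three starts fit the 0 to 0.35 range; only the tick statement disagrees. Next is screw 1.

Call:
jog_arm:
  commands: "-0.0176 0.0836 0 0 0 1.274;-0.0176 0.0836 0 0 0 1.274;-0.0176 0.0836 0 0 0 1.274;-0.0176 0.0836 0 0 0 1.274;-0.0176 0.0836 0 0 0 1.274;-0.0176 0.0836 0 0 0 1.274;-0.0176 0.0836 0 0 0 1.274;-0.0176 0.0836 0 0 0 1.274;-0.0176 0.0836 0 0 0 1.274;-0.0176 0.0836 0 0 0 1.274"

```text
time: 24.38
eef_pos: [0.4901, 0.0576, 0.1931]
tcp_rot: [0.284, 0.959, -0.0, -0.0]
contact_force: [-0.3, -0.0, -2.6]
opening: 0.25
```

```bash
python3 - <<'E'
from h import *
s=get_state();print(s['eef_pos'],s['opening']*85,2*np.arctan2(s['tcp_rot'][1],s['tcp_rot'][0]),s['qpos'])
c=vision.read_camera('wrist');save(c,'s_wrist')
for y in (.085,0,-.085): print(y,slotfit([c],y))
E
```

```text
[0.4901 0.0576 0.1931] 21.27743444587792 2.565560516348427 [-0.089  -0.0845  2.0503  0.      1.1761 -1.0837]
0.085 (array([0.4914, 0.0572]), array([0.4906, 0.0578]), 13.809218406677246, (np.float64(0.0), np.float64(-34.0), np.float64(0.0)), 502)
0 (array([ 0.5083, -0.0261]), array([ 0.5077, -0.0255]), 14.188624382019043, (np.float64(0.002921751042682201), np.float64(89.0), np.float64(0.0005000000000000004)), 441)
-0.085 (array([ 0.5252, -0.1094]), array([ 0.5137, -0.1108]), 5.813565254211426, (np.float64(0.0), np.float64(-90.0), np.float64(-0.004)), 39)
```

View pics/s_wrist.png

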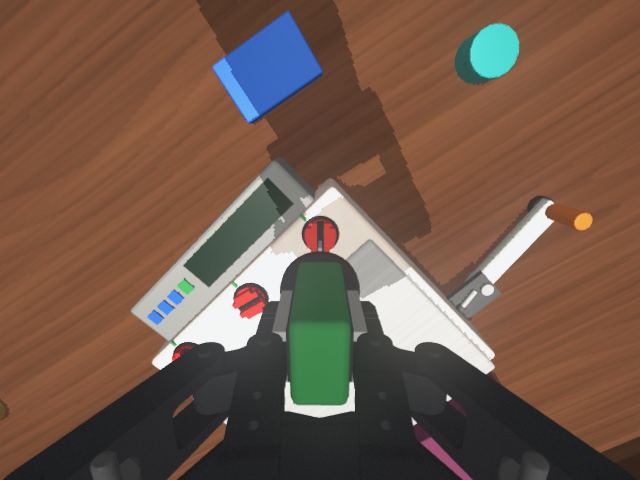

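Call:
jog_arm:
  commands: "0.001 -0.0003 -0.02 0 0 0;0.001 -0.0003 -0.03 0 0 0;0.001 -0.0003 -0.035 0 0 0;0.001 -0.0003 -0.04 0 0 0;0.001 -0.0003 -0.04 0 0 0;0.001 -0.0003 -0.04 0 0 0"

```text
time: 25.18
eef_pos: [0.4915, 0.0572, 0.1538]
tcp_rot: [0.283, 0.959, 0.0, 0.0]
contact_force: [-1.3, 0.4, -0.8]
opening: 0.253
```

Call:
jog_arm:
  commands: "0 0 0 0 0 -0.1;0 0 0 0 0 -0.2;0 0 0 0 0 -0.3;0 0 0 0 0 -0.4;0 0 0 0 0 -0.5;0 0 0 0 0 -0.6;0 0 0 0 0 -0.7;0 0 0 0 0 -0.8;0 0 0 0 0 -0.9;0 0 0 0 0 -1.0;0 0 0 0 0 -1.1;0 0 0 0 0 -1.2;0 0 0 0 0 -1.25;0 0 0 0 0 -1.3;0 0 0 0 0 -1.3"

```text
time: 27.05
eef_pos: [0.4908, 0.0571, 0.1538]
tcp_rot: [0.806, 0.592, -0.001, -0.0]
contact_force: [-1.9, -0.7, 0.9]
opening: 0.248
```

```bash
python3 - <<'E'
from h import *
s=get_state();print(s['eef_pos'],s['opening']*85,s['contact_force'],s['wrist_torque'],2*np.arctan2(s['tcp_rot'][1],s['tcp_rot'][0]))
E
```

```text
[0.4908 0.0571 0.1538] 21.052000986450803 [-1.8513 -0.7065  0.8875] [-0.1459  0.599   0.0704] 1.2679985849702382
```

Call:
jog_arm:
  commands: "0 0 0 0 0 -0.05;0 0 0 0 0 -0.1;0 0 0 0 0 -0.1"

```text
time: 27.42
eef_pos: [0.4909, 0.0573, 0.1538]
tcp_rot: [0.834, 0.552, -0.0, -0.0]
contact_force: [-3.1, 0.7, 2.1]
opening: 0.247
```

```bash
python3 - <<'E'
from h import *
s=get_state();print(s['eef_pos'],s['opening']*85,s['contact_force'],s['wrist_torque'],2*np.arctan2(s['tcp_rot'][1],s['tcp_rot'][0]))
E
```

```text
[0.4909 0.0573 0.1538] 21.015276244641182 [-3.1255  0.6904  2.0874] [-0.0116  0.7174  0.3467] 1.169036425480979
```

Screw 1 stops at the same angle: 0.35 N m at ψ 1.17. Next is screw 3.

Call:
jog_arm:
  commands: "0 0 0 0 0 0.08;0 0 0 0 0 0.15;0 0 0.01 0 0 0.15;0 0 0.03 0 0 0.15;0 0 0.04 0 0 0.15;0.034 -0.1667 0.04 0 0 1.458;0.034 -0.1667 0.04 0 0 1.458;0.034 -0.1667 0.04 0 0 1.458;0.034 -0.1667 0.04 0 0 1.458;0.034 -0.1667 0.04 0 0 1.458;0.034 -0.1667 0.04 0 0 1.458;0.034 -0.1667 0.04 0 0 1.458;0.034 -0.1667 0.04 0 0 1.458;0.034 -0.1667 0.04 0 0 1.458;0.034 -0.1667 0.04 0 0 1.458;0.034 -0.1667 0.04 0 0 1.458"

```text
time: 29.42
eef_pos: [0.5252, -0.1094, 0.1933]
tcp_rot: [0.256, 0.967, -0.0, 0.0]
contact_force: [-0.1, 0.4, -0.8]
opening: 0.249
```

```bash
python3 - <<'E'
from h import *
s=get_state();print(s['eef_pos'],s['opening']*85,2*np.arctan2(s['tcp_rot'][1],s['tcp_rot'][0]),s['qpos'])
c=vision.read_camera('wrist');save(c,'t_wrist')
for y in (.085,0,-.085): print(y,slotfit([c],y))
E
```

```text
[ 0.5252 -0.1094  0.1933] 21.187002154237618 2.6239092487527604 [-0.3946  0.0158  1.9525 -0.      1.1733 -1.4478]
0.085 (array([0.4914, 0.0572]), array([0.4913, 0.0574]), 13.957284927368164, (np.float64(0.0005438753849644888), np.float64(89.0), np.float64(0.0005000000000000004)), 765)
0 (array([ 0.5083, -0.0261]), array([ 0.5079, -0.0258]), 13.868330955505371, (np.float64(0.0014842547743633087), np.float64(89.0), np.float64(0.0005000000000000004)), 613)
-0.085 (array([ 0.5252, -0.1094]), array([ 0.5245, -0.1085]), 13.808201789855957, (np.float64(0.0), np.float64(-32.0), np.float64(0.0)), 487)
```

View pics/t_wrist.png

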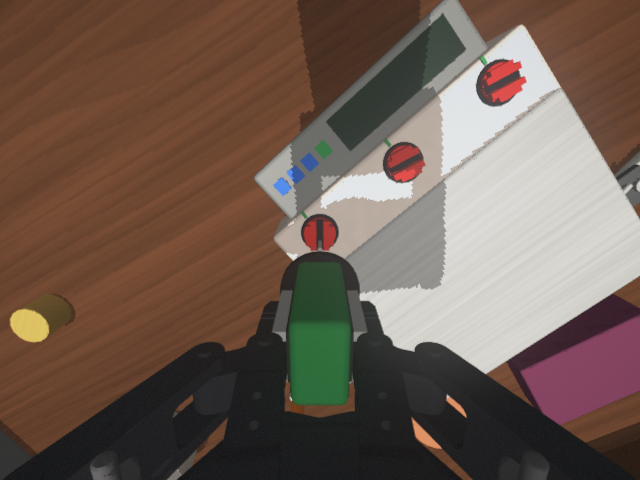

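Screws 1 and 2 both measure 89°. Now I'll insert the blade in screw 3 and turn it.

Call:
jog_arm:
  commands: "0 0 -0.02 0 0 0;0 0 -0.03 0 0 0;0 0 -0.035 0 0 0;0 0 -0.04 0 0 0;0 0 -0.04 0 0 0;0 0 -0.04 0 0 0"

```text
time: 30.22
eef_pos: [0.5254, -0.1096, 0.1538]
tcp_rot: [0.256, 0.967, -0.0, 0.0]
contact_force: [-0.2, -1.0, -1.1]
opening: 0.248
```

Call:
jog_arm:
  commands: "0 0 0 0 0 -0.1;0 0 0 0 0 -0.2;0 0 0 0 0 -0.3;0 0 0 0 0 -0.4;0 0 0 0 0 -0.5;0 0 0 0 0 -0.6;0 0 0 0 0 -0.7;0 0 0 0 0 -0.8;0 0 0 0 0 -0.9;0 0 0 0 0 -1.0;0 0 0 0 0 -1.1;0 0 0 0 0 -1.2;0 0 0 0 0 -1.3;0 0 0 0 0 -1.36;0 0 0 0 0 -1.36"

```text
time: 32.1
eef_pos: [0.5246, -0.1098, 0.1538]
tcp_rot: [0.806, 0.592, -0.001, -0.0]
contact_force: [-3.9, -1.3, 1.4]
opening: 0.25
```

Call:
jog_arm:
  commands: "0 0 0 0 0 -0.05;0 0 0 0 0 -0.1;0 0 0 0 0 -0.1"

```text
time: 32.48
eef_pos: [0.5247, -0.1096, 0.1538]
tcp_rot: [0.834, 0.551, -0.001, -0.0]
contact_force: [-4.1, -0.4, 3.6]
opening: 0.246
```

```bash
python3 - <<'E'
from h import *
s=get_state();print(s['eef_pos'],s['opening']*85,s['contact_force'],s['wrist_torque'],2*np.arctan2(s['tcp_rot'][1],s['tcp_rot'][0]))
E
```

```text
[ 0.5247 -0.1096  0.1538] 20.91491683130033 [-4.1029 -0.4138  3.573 ] [-0.1622  1.0274  0.3368] 1.1674807428518592
```

Call:
jog_arm:
  commands: "0 0 0 0 0 0.08;0 0 0 0 0 0.15;0 0 0.01 0 0 0.15;0 0 0.04 0 0 0.15;0 0 0.08 0 0 0.15;-0.06 0.08 0.09 0 0 -0.3;-0.06 0.08 0.09 0 0 -0.6;-0.06 0.08 0.09 0 0 -0.9;-0.06 0.08 0.09 0 0 -1.1;-0.06 0.08 0.09 0 0 -1.1;-0.06 0.08 0.09 0 0 -1.1;-0.06 0.08 0.09 0 0 -1.1"

```text
time: 33.98
eef_pos: [0.4661, -0.0291, 0.2443]
tcp_rot: [1.0, 0.03, 0.002, -0.0]
contact_force: [-0.6, -0.2, -1.1]
opening: 0.25
```

```bash
python3 - <<'E'
from h import *
s=get_state();print(s['eef_pos'],s['opening']*85,2*np.arctan2(s['tcp_rot'][1],s['tcp_rot'][0]),s['qpos'])
c=vision.read_camera('wrist');save(c,'u_wrist')
for y in (.085,0,-.085): print(y,slotfit([c],y))
cv2.imwrite('pics/u_rect.png',np.hstack([rect(c,O+RS@[-.09,y],n=260) for y in (.085,0,-.085)])[:,:,::-1])
E
```

```text
[ 0.4661 -0.0291  0.2443] 21.27594073199085 0.05920379908226551 [-0.2811 -0.2014  2.0571  0.0017  1.2825  1.2301]
0.085 (array([0.4914, 0.0572]), array([0.4906, 0.0573]), 13.798640251159668, (np.float64(0.0012544728093851552), np.float64(89.0), np.float64(0.0005000000000000004)), 394)
0 (array([ 0.5083, -0.0261]), array([ 0.5073, -0.026 ]), 13.660334587097168, (np.float64(0.0006527910047436658), np.float64(-90.0), np.float64(-0.001)), 388)
-0.085 (array([ 0.5252, -0.1094]), array([ 0.5246, -0.1092]), 13.944315910339355, (np.float64(0.000214124392832013), np.float64(88.0), np.float64(0.001)), 404)
```

View pics/u_rect.png

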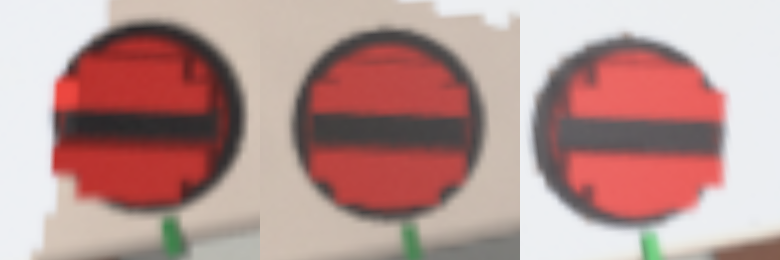

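View pics/u_wrist.png

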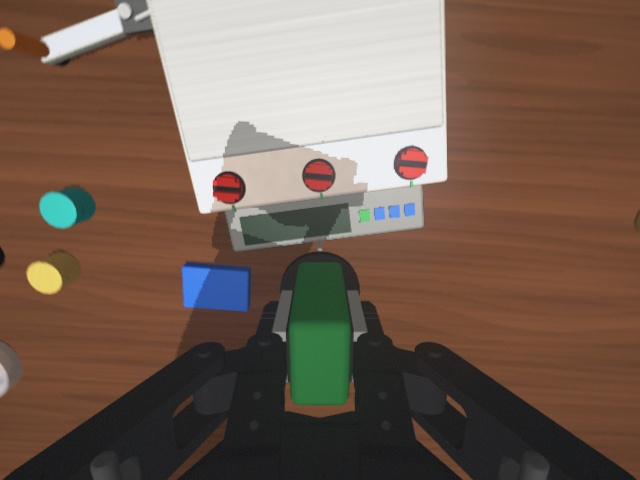

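All three slots now lie at 88–90° world, where each met its hard stop, and the driver grasp looks unchanged. Now I'll take the driver back to the stand.

Call:
jog_arm:
  commands: "0.043 0.468 0.01 0 0 -0.003;0.043 0.468 0.01 0 0 -0.003;0.043 0.468 0.01 0 0 -0.003;0.043 0.468 0.01 0 0 -0.003;0.043 0.468 0.01 0 0 -0.003;0.043 0.468 0.01 0 0 -0.003;0.043 0.468 0.01 0 0 -0.003;0.043 0.468 0.01 0 0 -0.003;0.043 0.468 0.01 0 0 -0.003;0.043 0.468 0.01 0 0 -0.003;0.043 0.468 0.01 0 0 -0.003;0.043 0.468 0.01 0 0 -0.003"

```text
time: 35.52
eef_pos: [0.5085, 0.4376, 0.2537]
tcp_rot: [1.0, 0.03, 0.0, -0.0]
contact_force: [0.2, 0.4, -0.0]
opening: 0.248
```

```bash
python3 - <<'E'
from h import *
s=get_state();print(s['eef_pos'],s['tcp_rot'],s['opening']*85)
c=vision.read_camera('wrist');save(c,'v_wrist')
c=vision.read_camera('side');save(c,'v_side')
P,col=pts(c,np.ones((480,640),bool));near=np.hypot(P[:,0]-.51,P[:,1]-.44)<.06
S=P[near&(abs(P[:,2]-.065)<.003)]; print('stand',len(S),cv2.minAreaRect((S[:,:2]*1000).astype(np.float32)))
E
```

```text
[0.5085 0.4376 0.2537] [ 0.9995  0.0303  0.0002 -0.0001] 21.112480560461176
stand 127 ((507.40753173828125, 437.81512451171875), (58.68819046020508, 67.40837860107422), 1.5877628326416016)
```

View pics/v_wrist.png

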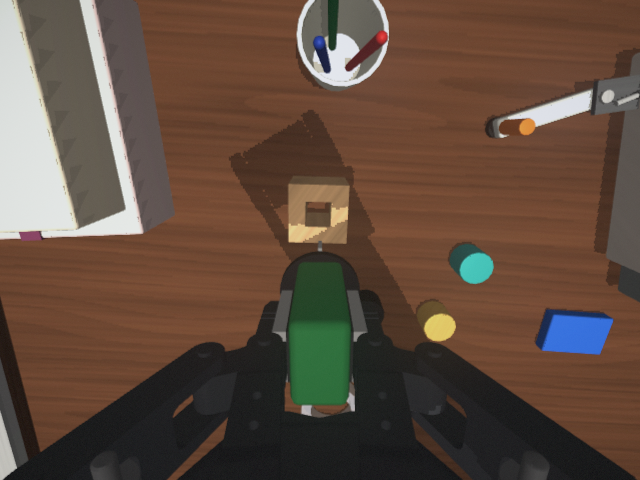

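View pics/v_side.png

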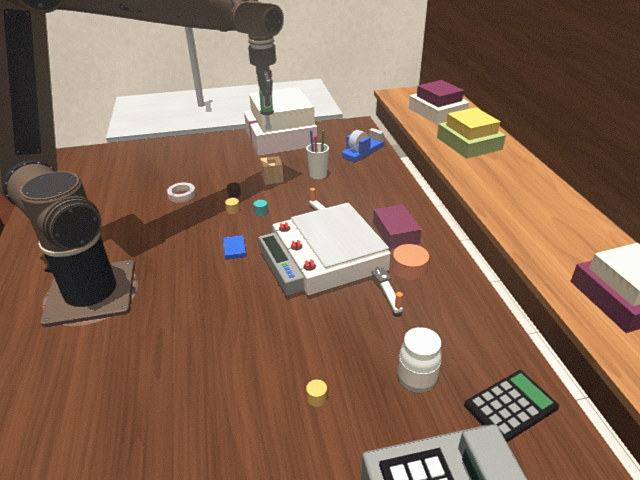

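The stand's hole is ahead of the blade at (318,213). The near weight has been knocked, from side pixel (332,393) to (317,393), so I'll remeasure it later. Lowering the driver.

Call:
jog_arm:
  commands: "0.0005 0.0014 -0.05 0 0 0;0.0005 0.0014 -0.09 0 0 0;0.0005 0.0014 -0.1 0 0 0;0.0005 0.0014 -0.12 0 0 0;0.0005 0.0014 -0.14 0 0 0;0.0005 0.0014 -0.155 0 0 0;0.0005 0.0014 -0.162 0 0 0;0.0005 0.0014 -0.166 0 0 0;0.0005 0.0014 -0.166 0 0 0;0.0005 0.0014 -0.166 0 0 0"

```text
time: 36.88
eef_pos: [0.5091, 0.4403, 0.0881]
tcp_rot: [1.0, 0.031, 0.001, -0.0]
contact_force: [0.2, -0.4, -1.6]
opening: 0.25
```

Call:
jog_arm:
  commands: "0 0 0 0 0 0;0 0 0 0 0 0;0 0 0 0 0 0;0 0 0 0 0 0;0 0 0 0 0 0"
  gripper: 80

```text
time: 37.5
eef_pos: [0.5087, 0.44, 0.0874]
tcp_rot: [1.0, 0.031, 0.0, -0.0]
contact_force: [0.3, 0.2, -0.1]
opening: 0.8
```

Call:
jog_arm:
  commands: "0 0 0.03 0 0 0;0 0 0.08 0 0 0;0 0 0.14 0 0 0;0 0 0.19 0 0 0;0 0 0.19 0 0 0;0 0 0.19 0 0 0"

```text
time: 38.25
eef_pos: [0.5084, 0.4398, 0.2766]
tcp_rot: [1.0, 0.031, -0.0, 0.0]
contact_force: [0.6, 0.4, -0.8]
opening: 0.803
```

```bash
python3 - <<'E'
from h import *
s=get_state();print(s['eef_pos'],s['tcp_rot'],s['opening']*85,s['time'])
c=vision.read_camera('wrist');save(c,'x_wrist');np.savez('/tmp/w6.npz',**c)
P,col=pts(c,np.ones((480,640),bool));col=col.astype(int)
near=np.hypot(P[:,0]-.51,P[:,1]-.44)<.08
g=near&(col[:,1]>col[:,0]+20)&(col[:,1]>col[:,2]+15)
Q=P[g];T=Q[Q[:,2]>np.percentile(Q[:,2],95)-.004]
print('drv top',T.mean(0),cv2.minAreaRect((T[:,:2]*1000).astype(np.float32)))
S=P[near&(abs(P[:,2]-.065)<.003)]; print('stand',len(S),cv2.minAreaRect((S[:,:2]*1000).astype(np.float32)))
for n in ('wrist','side','scene'):
    if n!='wrist': c=vision.read_camera(n); P,col=pts(c,np.ones((480,640),bool)); 
    f=c['frame'].astype(int); r,g,b=f[...,0],f[...,1],f[...,2]
    ye=(r>110)&(g>0.7*r)&(g<.95*r)&(b<.62*g)
    nl,lab,st,ce=cv2.connectedComponentsWithStats(ye.astype(np.uint8))
    for i in range(1,nl):
        if st[i,4]<25: continue
        Q,_=pts(c,lab==i); T=Q[(Q[:,2]>.031)&(Q[:,2]<.037)]
        if len(T)>5: print(n,ce[i],st[i,4],'top',T.mean(0),(T.min(0)+T.max(0))/2,T.max(0)-T.min(0))
E
```

```text
[0.5084 0.4398 0.2766] [ 0.9995  0.0309 -0.0004  0.0002] 68.21477065987978 38.25
drv top [0.5096 0.4402 0.1288] ((508.9140625, 440.177490234375), (35.41354751586914, 20.8613224029541), 3.0431978702545166)
stand 1710 ((508.67779541015625, 439.0456848144531), (60.01688003540039, 60.14128875732422), 1.794555425643921)
wrist [439.8418 313.4802] 354 top [0.3736 0.2746 0.0327] [0.3702 0.2774 0.0331] [0.0332 0.0338 0.0041]
side [231.5439 204.9123] 171 top [0.3672 0.2802 0.0332] [0.3669 0.2795 0.0337] [0.0349 0.0378 0.005 ]
side [316.2914 392.3585] 477 top [ 0.4726 -0.4232  0.033 ] [ 0.4723 -0.4237  0.0335] [0.0384 0.0398 0.0049]
scene [251.8067  99.2524] 3507 top [-0.3061 -1.4751  0.0338] [-0.3041 -1.4785  0.034 ] [0.0115 0.1282 0.0058]
scene [337.0739  74.8171] 8164 top [-0.4041 -1.1114  0.0339] [-0.4691 -1.184   0.034 ] [0.4358 0.3323 0.0059]
scene [264.9447 186.    ] 217 top [ 0.4761 -0.4195  0.0328] [ 0.4747 -0.4201  0.0334] [0.0389 0.0406 0.0048]
scene [481.9629 286.3086] 431 top [0.3684 0.2813 0.033 ] [0.3677 0.281  0.0338] [0.0367 0.0393 0.0054]
```

View pics/x_wrist.png

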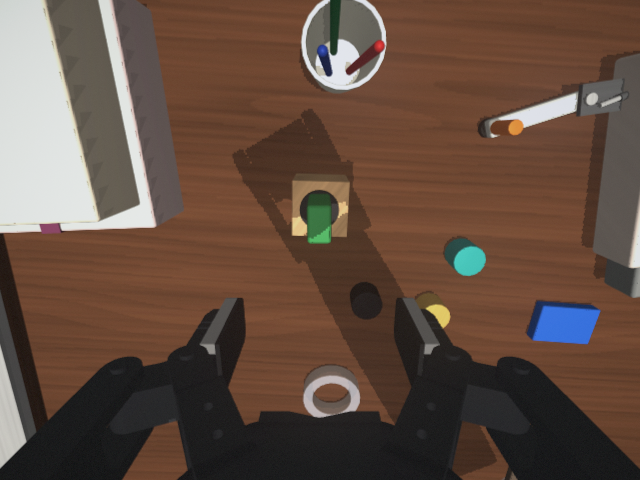

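The driver is back in the stand, 1.2 mm off centre. Weight A measures (0.3675, 0.281) from both cameras, with its top at 0.034. I'm moving above it with the jaw turned to avoid the black and cyan decoys.

Call:
jog_arm:
  commands: "-0.141 -0.159 -0.05 0 0 2.07;-0.141 -0.159 -0.05 0 0 2.07;-0.141 -0.159 -0.05 0 0 2.07;-0.141 -0.159 -0.05 0 0 2.07;-0.141 -0.159 -0.05 0 0 2.07;-0.141 -0.159 -0.05 0 0 2.07;-0.141 -0.159 -0.05 0 0 2.07;-0.141 -0.159 -0.05 0 0 2.07;-0.141 -0.159 -0.05 0 0 2.07;-0.141 -0.159 -0.05 0 0 2.07;-0.141 -0.159 -0.05 0 0 2.07;-0.141 -0.159 -0.12 0 0 2.07;-0.141 -0.159 -0.12 0 0 2.07;-0.141 -0.159 -0.12 0 0 2.07"
  gripper: 75

```text
time: 40.15
eef_pos: [0.3672, 0.2808, 0.1569]
tcp_rot: [0.484, 0.875, -0.001, -0.001]
contact_force: [0.1, 0.1, -0.4]
opening: 0.751
```

```bash
cat >> h.py <<'E'
def yellow(c,zt=.034,minpx=25):
    f=c['frame'].astype(int); r,g,b=f[...,0],f[...,1],f[...,2]
    ye=(r>90)&(g>0.7*r)&(g<.95*r)&(b<.62*g)
    nl,lab,st,ce=cv2.connectedComponentsWithStats(ye.astype(np.uint8))
    for i in range(1,nl):
        if st[i,4]<minpx: continue
        Q,_=pts(c,lab==i); T=Q[abs(Q[:,2]-zt)<.003]
        if len(T)>5 and T[:,0].min()>0 and T[:,1].min()>-.8: print(ce[i],st[i,4],'top',T.mean(0),(T.min(0)+T.max(0))/2,T.max(0)-T.min(0))
E
python3 - <<'E'
from h import *
s=get_state();print(s['eef_pos'],s['tcp_rot'],s['opening']*85,s['qpos'])
c=vision.read_camera('wrist');save(c,'y_wrist');yellow(c)
E
```

```text
[0.3672 0.2808 0.1569] [ 0.4838  0.8752 -0.0009 -0.0007] 63.81056545050663 [ 0.4327 -0.1161  2.1499  0.      1.1101 -0.1281]
[319.7007 228.5459] 1951 top [0.3668 0.2815 0.0331] [0.3675 0.2802 0.0332] [0.0392 0.0388 0.0044]
```

View pics/y_wrist.png

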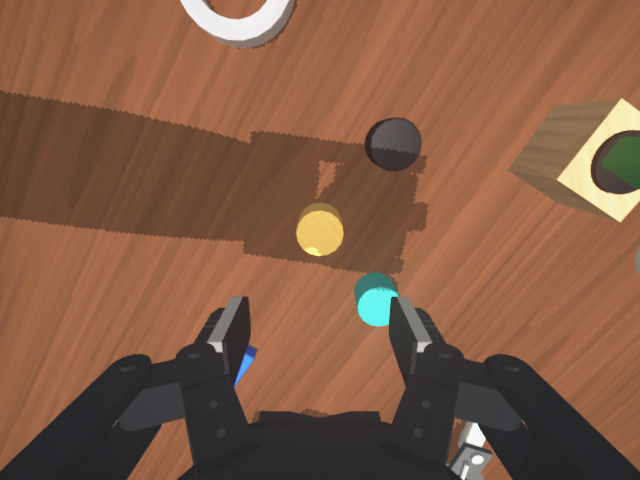

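Call:
jog_arm:
  commands: "0 0 -0.05 0 0 0;0 0 -0.1 0 0 0;0 0 -0.13 0 0 0;0 0 -0.145 0 0 0;0 0 -0.15 0 0 0;0 0 -0.15 0 0 0;0 0 -0.15 0 0 0"
  gripper: 65

```text
time: 41.08
eef_pos: [0.3689, 0.2816, 0.0087]
tcp_rot: [0.484, 0.875, 0.001, 0.001]
contact_force: [0.2, 0.5, 0.2]
opening: 0.651
```

Call:
jog_arm:
  commands: "0 0 0 0 0 0;0 0 0 0 0 0;0 0 0 0 0 0;0 0 0 0 0 0;0 0 0 0 0 0"
  gripper: 0
  grip_force: 50

```text
time: 41.7
eef_pos: [0.3683, 0.2813, 0.0086]
tcp_rot: [0.484, 0.875, 0.0, 0.0]
contact_force: [-1.5, -0.5, 5.3]
opening: 0.452
```

Call:
jog_arm:
  commands: "0 0 0.02 0 0 0;0 0 0.06 0 0 0;0 0 0.12 0 0 0;0 0 0.17 0 0 0;0 0 0.17 0 0 0"

```text
time: 42.32
eef_pos: [0.3702, 0.2822, 0.1822]
tcp_rot: [0.484, 0.875, 0.004, 0.003]
contact_force: [-0.2, -0.3, -3.1]
opening: 0.448
```

```bash
python3 - <<'E'
from h import *
s=get_state();print(s['eef_pos'],s['tcp_rot'],s['opening']*85,s['contact_force'])
c=vision.read_camera('wrist');save(c,'z_wrist')
E
```

```text
[0.3702 0.2822 0.1822] [0.4837 0.8752 0.0042 0.0031] 38.05511599505735 [-0.221  -0.298  -3.0718]
```

View pics/z_wrist.png

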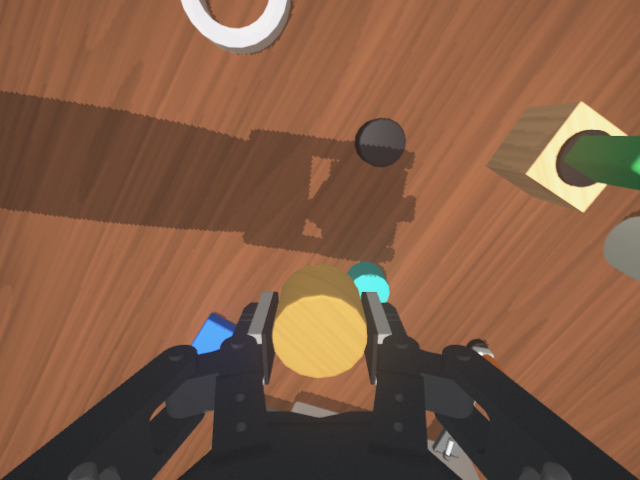

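Call:
jog_arm:
  commands: "0.24 -0.237 0 0 0 0;0.24 -0.237 0 0 0 0;0.24 -0.237 0 0 0 0;0.24 -0.237 0 0 0 0;0.24 -0.237 0 0 0 0;0.24 -0.237 0 0 0 0;0.24 -0.237 0 0 0 0;0.24 -0.237 0 0 0 0;0.24 -0.237 0 0 0 0;0.24 -0.237 -0.04 0 0 0;0.24 -0.237 -0.07 0 0 0;0.24 -0.237 -0.08 0 0 0;0.24 -0.237 -0.08 0 0 0;0.24 -0.237 -0.08 0 0 0"

```text
time: 44.12
eef_pos: [0.6089, 0.0441, 0.0993]
tcp_rot: [0.484, 0.875, 0.001, 0.002]
contact_force: [-0.2, 0.4, -2.4]
opening: 0.449
```

Call:
jog_arm:
  commands: "0 0 -0.004 0 0 0;0 0 -0.007 0 0 0;0 0 -0.008 0 0 0;0 0 -0.008 0 0 0;0 0 -0.008 0 0 0"

```text
time: 44.75
eef_pos: [0.6082, 0.0439, 0.0907]
tcp_rot: [0.484, 0.875, 0.0, 0.0]
contact_force: [-3.0, -0.8, 6.5]
opening: 0.45
```

Call:
jog_arm:
  commands: "0 0 0 0 0 0;0 0 0 0 0 0;0 0 0 0 0 0;0 0 0 0 0 0;0 0 0.03 0 0 0;0 0 0.08 0 0 0;0 0 0.14 0 0 0;0 0 0.14 0 0 0"
  gripper: 70

```text
time: 45.75
eef_pos: [0.6112, 0.0437, 0.237]
tcp_rot: [0.484, 0.875, 0.003, 0.006]
contact_force: [0.8, -0.8, -0.2]
opening: 0.701
```

```bash
python3 - <<'E'
from h import *
s=get_state();print(s['eef_pos'],s['tcp_rot'],s['opening']*85,s['qpos'])
for n in ('wrist','side','scene'):
    c=vision.read_camera(n);save(c,'A_'+n);print(n);yellow(c);yellow(c,.116)
E
```

```text
[0.6112 0.0437 0.237 ] [0.4836 0.8752 0.0027 0.0063] 59.600886769730636 [-0.094   0.1394  1.7386  0.      1.2499 -0.6552]
wrist
[ 35.3919 436.6081] 74 top [ 0.4582 -0.4181  0.0325] [ 0.4587 -0.4198  0.0326] [0.0071 0.0218 0.0027]
[315.7625 224.5741] 1120 top [0.6064 0.0484 0.1151] [0.6076 0.0463 0.1153] [0.0363 0.0325 0.0042]
side
[316.345  392.3616] 484 top [ 0.4721 -0.4234  0.0329] [ 0.4727 -0.4236  0.0334] [0.0379 0.0393 0.0049]
[329.087  210.5217] 46 top [0.6072 0.0447 0.115 ] [0.6065 0.0447 0.1152] [0.0321 0.0328 0.0043]
scene
[264.978  186.0881] 227 top [ 0.4761 -0.4189  0.0331] [ 0.4743 -0.4182  0.0337] [0.0387 0.0412 0.0054]
[331.1958 248.8182] 286 top [0.6119 0.0472 0.1147] [0.611  0.0478 0.1149] [0.0342 0.0378 0.0037]
```

View pics/A_wrist.png

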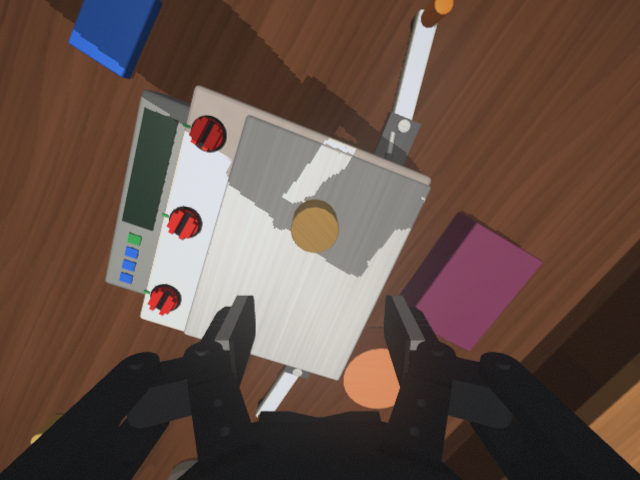

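View pics/A_side.png

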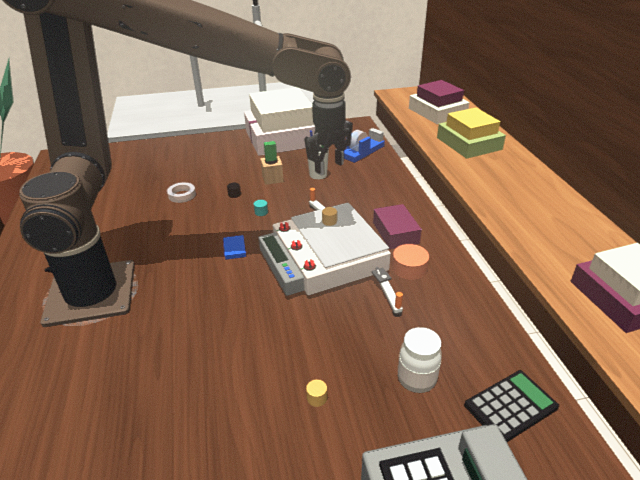

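Weight A stands on the pan at (316,225), about 48 mm to the pan's +y. Now weight B at (0.474, −0.421).

Call:
jog_arm:
  commands: "-0.137 -0.465 0 0 0 0;-0.137 -0.465 0 0 0 0;-0.137 -0.465 0 0 0 0;-0.137 -0.465 0 0 0 0;-0.137 -0.465 0 0 0 0;-0.137 -0.465 0 0 0 0;-0.137 -0.465 0 0 0 0;-0.137 -0.465 0 0 0 0;-0.137 -0.465 0 0 0 0;-0.137 -0.465 0 0 0 0;-0.137 -0.465 -0.05 0 0 0;-0.137 -0.465 -0.08 0 0 0;-0.137 -0.465 -0.08 0 0 0"

```text
time: 47.52
eef_pos: [0.4697, -0.4173, 0.1452]
tcp_rot: [0.483, 0.876, 0.002, -0.004]
contact_force: [0.0, -0.4, 0.1]
opening: 0.699
```

```bash
python3 - <<'E'
from h import *
s=get_state();print(s['eef_pos'],s['tcp_rot'],s['opening']*85,s['qpos'])
for n in ('wrist',):
    c=vision.read_camera(n);save(c,'B_'+n);print(n);yellow(c)
E
```

```text
[ 0.4697 -0.4173  0.1452] [ 0.4828  0.8757  0.0017 -0.0039] 59.43806821010115 [-0.8878  0.2707  1.7602  0.0002  1.1192 -1.451 ]
wrist
[319.1699 242.5937] 2178 top [ 0.4732 -0.4231  0.0331] [ 0.4734 -0.4236  0.0332] [0.0388 0.0389 0.0044]
```

View pics/B_wrist.png

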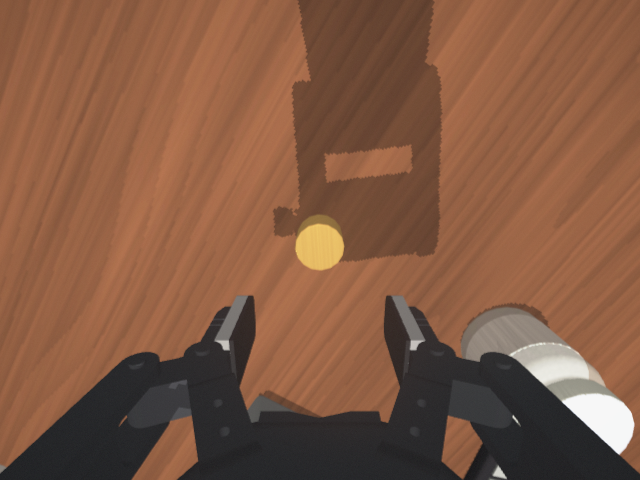

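Call:
jog_arm:
  commands: "0 -0.002 0 0 0 0;0 -0.002 0 0 0 0;0 -0.002 0 0 0 0"

```text
time: 47.95
eef_pos: [0.4711, -0.4235, 0.1507]
tcp_rot: [0.484, 0.875, -0.0, 0.001]
contact_force: [-0.2, -0.0, -0.2]
opening: 0.705
```

Call:
jog_arm:
  commands: "0.002 0 -0.05 0 0 0;0.002 0 -0.1 0 0 0;0.002 0 -0.13 0 0 0;0.002 0 -0.142 0 0 0;0.002 0 -0.142 0 0 0;0.002 0 -0.142 0 0 0"

```text
time: 48.7
eef_pos: [0.4737, -0.4243, 0.0094]
tcp_rot: [0.484, 0.875, -0.001, 0.002]
contact_force: [-0.8, 0.3, 0.1]
opening: 0.701
```

Call:
jog_arm:
  commands: "0 0 0 0 0 0;0 0 0 0 0 0;0 0 0 0 0 0;0 0 0 0 0 0;0 0 0 0 0 0"
  gripper: 0

```text
time: 49.32
eef_pos: [0.4738, -0.4241, 0.0095]
tcp_rot: [0.484, 0.875, -0.001, 0.002]
contact_force: [0.3, 0.4, 6.7]
opening: 0.449
```

Call:
jog_arm:
  commands: "0 0 0.02 0 0 0;0 0 0.06 0 0 0;0 0 0.12 0 0 0;0 0 0.19 0 0 0;0 0 0.22 0 0 0;0 0 0.22 0 0 0"

```text
time: 50.08
eef_pos: [0.4738, -0.4244, 0.2322]
tcp_rot: [0.484, 0.875, -0.002, 0.004]
contact_force: [1.1, -0.0, -2.5]
opening: 0.452
```

```bash
python3 - <<'E'
from h import *
s=get_state();print(s['eef_pos'],s['tcp_rot'],s['opening']*85,s['contact_force'])
c=vision.read_camera('wrist');save(c,'C_wrist')
E
```

```text
[ 0.4738 -0.4244  0.2322] [ 0.4837  0.8752 -0.0017  0.004 ] 38.45100485418106 [ 1.0516 -0.0404 -2.4712]
```

View pics/C_wrist.png

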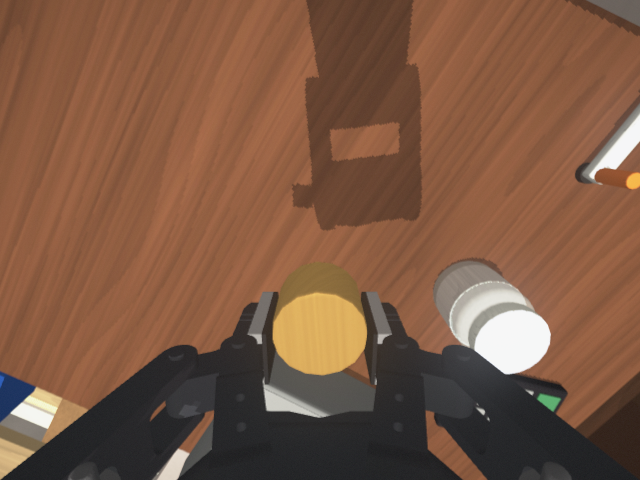

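Call:
jog_arm:
  commands: "0.156 0.372 -0.03 0 0 0;0.156 0.372 -0.03 0 0 0;0.156 0.372 -0.03 0 0 0;0.156 0.372 -0.03 0 0 0;0.156 0.372 -0.03 0 0 0;0.156 0.372 -0.03 0 0 0;0.156 0.372 -0.03 0 0 0;0.156 0.372 -0.03 0 0 0;0.156 0.372 -0.03 0 0 0;0.156 0.372 -0.03 0 0 0;0.156 0.372 -0.08 0 0 0;0.156 0.372 -0.12 0 0 0;0.156 0.372 -0.13 0 0 0;0.156 0.372 -0.13 0 0 0;0.156 0.372 -0.13 0 0 0"

```text
time: 52.0
eef_pos: [0.6304, -0.0518, 0.1]
tcp_rot: [0.484, 0.875, 0.001, 0.002]
contact_force: [-0.4, 0.2, -2.8]
opening: 0.449
```

Call:
jog_arm:
  commands: "0 0 -0.004 0 0 0;0 0 -0.007 0 0 0;0 0 -0.008 0 0 0;0 0 -0.008 0 0 0;0 0 -0.008 0 0 0"

```text
time: 52.62
eef_pos: [0.6293, -0.0511, 0.0915]
tcp_rot: [0.484, 0.875, 0.0, 0.001]
contact_force: [-2.3, 0.3, 4.7]
opening: 0.451
```

Call:
jog_arm:
  commands: "0 0 0 0 0 0;0 0 0 0 0 0;0 0 0 0 0 0;0 0 0 0 0 0;0 0 0.03 0 0 0;0 0 0.08 0 0 0;0 0 0.14 0 0 0;0 0 0.2 0 0 0;-0.1 0 0.24 0 0 0;-0.1 0 0.24 0 0 0;-0.1 0 0.24 0 0 0;-0.1 0 0.24 0 0 0"
  gripper: 65

```text
time: 54.12
eef_pos: [0.5288, -0.0511, 0.3291]
tcp_rot: [0.484, 0.875, 0.0, 0.0]
contact_force: [0.3, -0.5, 0.5]
opening: 0.648
```

```bash
python3 - <<'E'
from h import *
s=get_state();print(s['eef_pos'],s['tcp_rot'],s['opening']*85,s['time'])
for n in ('wrist','side','scene'):
    c=vision.read_camera(n);save(c,'D_'+n);print(n);yellow(c);yellow(c,.116)
    for r in cut_out(n,'weight1_center'):
        P,col=pts(c,r['pixels']); 
        if len(P): print('  net',round(r['conf'],2),np.round(r['box']),np.median(P,0),np.median(col,0))
    if n=='wrist':
        for y in (.085,0,-.085): print(y,slotfit([c],y))
E
```

```text
[ 0.5288 -0.0511  0.3291] [0.4838 0.8752 0.0001 0.0002] 55.059213743737025 54.125
wrist
[435.3597 171.5323] 759 top [0.6104 0.0467 0.1153] [0.6082 0.0454 0.1157] [0.038  0.0339 0.0052]
[394.7065 254.4391] 804 top [ 0.6288 -0.0503  0.1153] [ 0.6287 -0.0504  0.1152] [0.0379 0.0375 0.0044]
  net 0.63 [429. 171.  44.  38.] [0.6047 0.0428 0.1151] [231. 213. 120.]
0.085 (array([0.4914, 0.0572]), array([0.4912, 0.0579]), 13.559367179870605, (np.float64(0.00011918102981632855), np.float64(88.0), np.float64(0.0)), 290)
0 (array([ 0.5083, -0.0261]), array([ 0.5075, -0.0256]), 13.549803733825684, (np.float64(0.0005046412703518088), np.float64(89.0), np.float64(0.0)), 237)
-0.085 (array([ 0.5252, -0.1094]), array([ 0.5248, -0.109 ]), 13.512182235717773, (np.float64(0.00027421607801202423), np.float64(89.0), np.float64(0.0005000000000000004)), 209)
side
[328.9877 210.8025] 81 top [0.607  0.0442 0.1149] [0.6061 0.0423 0.1156] [0.0334 0.0356 0.0051]
[346.0642 231.156 ] 109 top [ 0.6263 -0.0519  0.1149] [ 0.6266 -0.0528  0.1155] [0.0338 0.0348 0.005 ]
  net 0.66 [331. 216.  12.  18.] [0.6048 0.0326 0.1086] [150. 121.  81.]
  net 0.66 [233. 191.  15.  16.] [0.377  0.3597 0.0219] [52. 43. 38.]
  net 0.46 [262. 207.  15.  14.] [0.4472 0.2392 0.0258] [ 64.  112.5 104.5]
scene
[297.3516 233.3086] 256 top [ 0.6329 -0.0471  0.1147] [ 0.6336 -0.0467  0.1157] [0.033  0.036  0.0052]
[331.2039 248.2697] 304 top [0.6114 0.0467 0.115 ] [0.6108 0.0449 0.1155] [0.0379 0.0362 0.0048]
  net 0.89 [330. 248.  17.  24.] [0.6171 0.0536 0.1085] [174.  154.5  81. ]
  net 0.68 [517. 311.  19.  23.] [0.3931 0.372  0.0309] [43. 43. 43.]
  net 0.55 [449. 296.  24.  24.] [0.459  0.2582 0.0271] [  0. 130. 121.]
```

View pics/D_wrist.png

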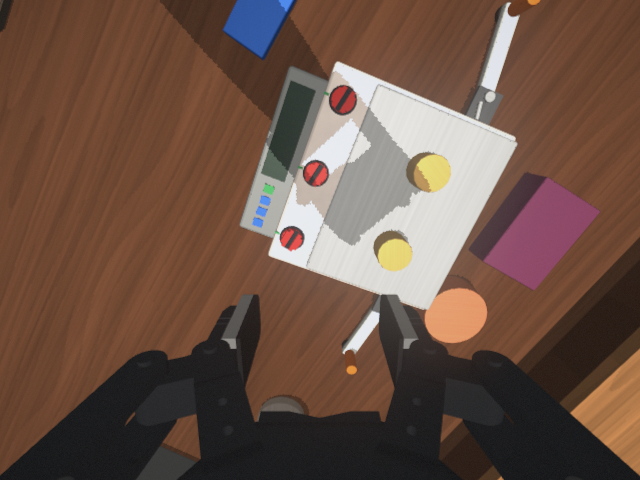

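View pics/D_side.png

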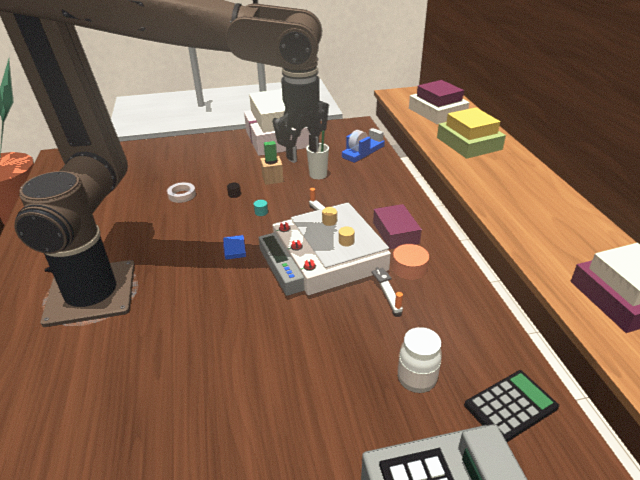

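View pics/D_scene.png

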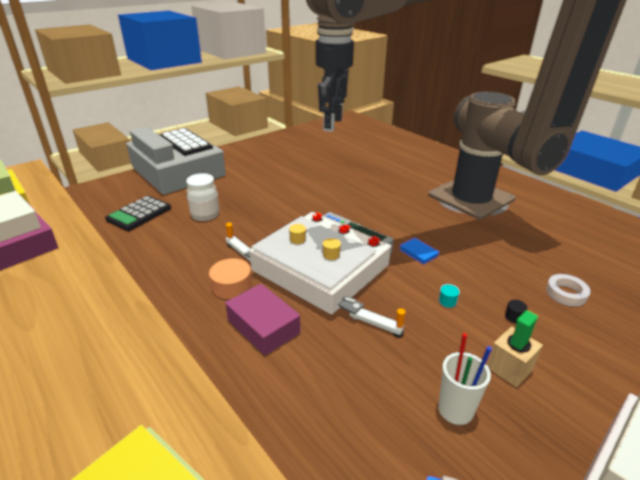

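Both weights stand on the pan, at (432,172) and (395,252) in the wrist view. The driver is in its stand, both legs are out, the gripper is clear and no other brass weight shows. Handing in.

```bash
python3 - <<'E'
from h import *
print(ctrl.sign_off())
E
```

```text
the job is handed in; nothing more can be done
None
```

The job is handed in at about 54 s with every step carried out. One check disagreed with the text: the screw slots do not point at the green ticks. No verdict was given.

- **Legs:** both were swung out and measured about 1.40 rad (right) and 1.41 rad (left). They were still out in the last pictures.
- **Screws:** I turned all three clockwise with the driver until they stopped hard. The torque on screw 2 rose from about 0.05 to 0.44 N m, and screws 1 and 3 reached about 0.35 N m at the same angle. By my estimate they had started at about 0.06, 0.34 and 0.30 rad (screws 2, 1 and 3), all within the stated range.
- **Disagreement with the text:** at their stops, all three slots lie about 77° from the scale's x axis, and they still did in the last picture. I relied on the hard stops and the fit with the stated 1.35 rad of travel. I did not push harder to see whether they would go further.
- **Driver:** it is back in its stand, about 1 mm off the hole's axis, with its top at the same height as at the start.
- **Weights:** I found two brass weights, and one had been knocked about 3 cm during the run. Both stand upright on the pan, about 49 mm either side of its centre in y, with tops measured at about 115 mm. I saw no third one in any view.
- **Everything else:** the black and turquoise look-alikes and the other items look to be in their original places, and the gripper ended clear of everything.

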